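# Press a pen tray's dowelled front home in a ratchet clamp

## Task

The front board of the small wooden pen tray is only part way onto its dowels. Set the tray flat on the board of the bench clamp, lengthwise between the rubber jaw and the fixed stop, and pump the clamp's trigger until the front is pressed fully home with no gap, stopping as soon as the trigger goes stiff so that the tray is not crushed. Then press the release button on top of the grip so that the jaw springs right back, and leave the tray standing in the clamp and the other things on the desk where they are.

Things in the scene. Friction and masses are not known exactly. Their poses are not given: they have to be found in the camera images.
- bench_clamp: one-hand ratchet clamp on a plywood board 96 x 275 x 12 mm fixed to the desk. Origin: centre of the board's underside, on the desk top. y runs along the board from the pistol grip (-y) to the fixed stop (+y), x across, z up. All y and z given below for clamp parts are mm in this frame, x = 0. Jaw withdrawn, 131 mm are free between jaw and stop
- clamp_bed (a point): point on the bed (top of the board, z 12) at y 54. With the front facing the jaw, the tray's origin may stand anywhere from y = 34 + gap of the front, up to y = 64.6
- stop_face (a point): middle of the fixed stop's face, y 114.6, z 35: steel plate 78 wide, top at z 62, with a plywood face from z 13 to 57
- jaw_face (a point): middle of the rubber jaw pad's pressing face, z 40; withdrawn it stands at y -16. Pad 44 wide, 36 high. Behind it the housing: two steel cheeks, y -120 to -34, 28 wide, 76 high; the rod passes through at z 40 and its tail ends at y -150
- clamp_pad: the rubber jaw pad; origin at jaw_face. It is hard and yields only 1 mm for 50 N. More than 36 N between pad and tray crushes the tray
- clamp_rod (a joint): advance of the jaw, m; 0 withdrawn. Each full pull carries it 7 mm; the ratchet holds it in notches at 6.8, 13.8, 20.8, 27.8 mm; a pull short of the next notch is lost when the trigger is let go. A spring (about 3 N) draws it back when released. With the tray against the stop and its front home the jaw stands at 30.6 mm, between notches, so the fifth, last pull only presses
- trigger_tip (a point): front face of the trigger near its top, at rest y -46, z 138.5. The trigger is an upright lever 18 wide, 11 thick, from its pivot (y -70, z 68) up to z 148, in front of the upright black grip (y -117 to -95, 26 wide, top z 165). Pull it back toward the grip (-y), with shut fingers from in front or by squeezing; the room in front, over jaw and tray, is free above z 76
- clamp_trigger (a joint): trigger angle, rad: 0 at rest, leaning 0.2 to the jaw; hard stop 0.37 (27 mm at the top). The pawl catches at about 0.03, then the jaw moves 26 mm per rad; 0.32 reaches the next notch. Springs forward by itself; let it come fully to 0 between pulls and before releasing
- trigger_pivot (a point): pivot of the trigger, y -70, z 68. Change of force on the tool, pulling at the trigger's top end: 4 to 5 N with the jaw free, up to 10 N (rubbing included) while the front slides onto its dowels; with the front home it goes stiff within 1 or 2 mm: 14 N means home. 36 N at the jaw comes at about 16 N of pull. At the hard stop the trigger is rigid too
- release_top (a point): top of the steel release button, 17 mm across, standing 10 mm out of the top of the grip (y -106, z 175.5)
- clamp_release (a joint): travel of the release button, m: 0 up, 0.0075 fully down; 3.5 N to start, 5 to 7 N fully down. From about 5 mm the ratchet is free and, with the trigger let go, the jaw springs back. It rises by itself
- pen_tray: loose pale wooden pen tray, 76 wide (x), 100 long (y) when closed, 40 high, about 0.4 kg; two compartments 26 wide, 72 long, floor 5 thick. Between them a rib along y, 10 thick, top 47 high, its middle 6 mm toward +y: pick the tray up by it. Origin: centre of the closed tray's underside; the front board is at the -y end, the back at +y
- tray_front (a joint): gap of the front board, m: the board (76 x 12 x 40 mm, at the tray's -y end) stands this far off the tray on two dowels; 0 = fully home. Starts at 8 to 12 mm; needs about 7 N to slide
- glue_stick: bystander: yellow glue stick standing upright, 28 mm thick, 86 mm high; origin at the centre of its underside
- tape_measure: bystander: steel tape measure, its case 62 x 75 x 38 mm; origin at the centre of its underside
- rubber_stamp_1: bystander: wooden hand stamp standing on its block, 24 x 60 x 65 mm; origin at the centre of its underside
- ink_bottle: bystander: dark ink bottle, 44 mm thick, 56 mm high; origin at the centre of its underside
Mind the look-alikes: they are no part of the job. Leave any orange look-alike of the pen_tray alone.

How it is judged:
By the outcome, as a careful person would: the job done as asked, in the order asked, and still so for the second after the job is handed in, with the robot touching nothing.
It also fails if it takes over 48 s, if anything falls off the work surface, if the arm or the gripper's body presses on something with over 40 N, if the wrist force passes 120 N, or if a joint passes its speed limit or range.

## Robot

A 7-joint arm with a two-finger parallel gripper is mounted at the origin on the work surface; the furniture and walls round the work are solid. World frame = base frame: x ahead of the robot, y to its left, z up, the work surface at z = 0. Lengths are in m, angles in rad, forces in N, time in s.
With the tool pointing down it reaches from about 0.425 to 0.925 m from the base axis. Payload 6.8 kg.
Tool frame: the origin (TCP) lies midway between the tips of the shut fingers; the grasp point (between the pads) lies 19 mm behind it; z points along the fingers, y is the line along which they close (so a half turn about z gives the same grasp; the last joint's range is limited). The gripper opens to 85 mm and grips with 20 to 120 N. Pads are 22 mm wide; open, the fingers measure 114 mm over their backs; the gripper's body (76 mm by 85 mm) begins 54 mm behind the grasp point. The pads swing forward as they close: fully open they stand 13 mm farther back than shut.
Start: joints at [-1.29, 0.477, 0.022, 1.555, -0.011, 1.109, -0.083], TCP at [0.256, 0.625, 0.196] pointing down, gripper open.
Joint ranges: [-2.96, 2.96], [-0.34, 2.1], [-1.41, 1.46], [0.24, 2.44], [-1.37, 4.51], [0.17, 1.92], [-2.96, 2.96]. Speed limits (rad/s): [2.39, 2.39, 3.14, 3.14, 3.14, 3.14, 3.14].

## Interface

Orientations are given as a rotation vector (axis times angle).
In Python, from bench import get_obs, grab_frame, camera_params, r gives the robot as it stands.
- The arm moves only by the shell command python3 -m jog 'ROWS' [FORCE]. ROWS is JSON, a list of rows, each an object of numbers: "rx", "ry", "rz": the turn, a rotation vector about the world's x, y, z scaled (see below); "x", "y", "z": the shift along the world's x, y, z scaled (see below); "jaw": the opening, from -1 (shut) to 1 (fully open). In form: [{"rx": .., "ry": .., "rz": .., "x": .., "y": .., "z": .., "jaw": ..}, ...]. A call has 1 to 8 rows; each row shifts and turns the commanded pose from where the row before left it; what a row does not reach is not made up. The controller multiplies each number of a shift by 60 mm and each number of a turn by 10 degrees. A row lasts 1/8 s, in which the tool goes at most 62.5 mm and 10.7 degrees, less where a joint would pass 70% of its speed; a pose out of reach is approached as far as the arm can. A call with a number of a shift or a turn outside -1 to 1 is refused whole. A call with a gripper value outside its range is refused whole. The fingers move at their own pace and stop on an object; FORCE is the grip in N (left out, the last holds). Time passes only in rows, so rows that do not move let the fingers close. It gives the time, the measured TCP pose, the force, the opening and the grip force at its end, in the units of the state.
- get_obs(): the state, without advancing time (a new reading comes with each control period).
- grab_frame(name): name is "side" or "top" or "wrist"; returns the picture (480x640x3 uint8, red, green, blue); there is no depth.
- camera_params(name): a dict with "fx", "fy", "cx", "cy" (pixels), "R" (3x3) and "t" (3): a world point X has camera coordinates R X + t. Camera axes: x right, y down, z forward; pixel columns grow to the right and rows downward; lengths in m; the calibration is good to about 2 mm. The wrist camera is an equidistant fisheye: a pixel r from the principal point sees the ray r / f radians off the axis. A picture is of the moment at which its call begins: read the wrist's pose just before it. camera_params takes no time and is no camera call; for the wrist camera it gives the pose at the moment of the call.
- r.hand_in(): hands the job in; it is judged then, once.
The state is a dict: "clock": time; "joints": joint angles; "qvel": joint speeds; "tau": joint torques, N m; "tcp_pos": TCP position; "orientation": TCP orientation; "contact_force": force on the tool from outside, world axes, zero at the start; "moment": the same for the moment, N m; "grip_width": finger opening in m; "gripper_force": force on a finger pad.
Only numpy, scipy, OpenCV 4.12 (cv2) and the standard library are available. Lean on these libraries where they do the work, as an engineer would, in place of code of your own. Each camera call takes 0.05 s, during which the arm holds its last target. There are 200 camera calls.

## Working session

There is one attempt and no reset: what is moved stays moved. The work goes in short steps, Python scripts to look and compute and a shell command to move; the robot and the scene stay as the last step left them, time stands still between calls to the robot, and variables do not carry over. Pictures are saved under pics/ and viewed, at most 10 in all, crops included, and the job is handed in when it is done.

```bash
mkdir -p pics; ls; python3 - <<'E'
from bench import get_obs, grab_frame, camera_params, r
import cv2
for n in ["side","top"]:
    cv2.imwrite(f"pics/{n}0.png",grab_frame(n)[:,:,::-1])
    p=camera_params(n); print(n,p)
print(get_obs())
E
```

```text
pics
side {'fx': 553.7106864517191, 'fy': 553.7106864517191, 'cx': 316.893558900273, 'cy': 238.10340759052156, 'R': array([[ 0.97589546, -0.21823283,  0.00157634],
       [-0.1312053 , -0.59246625, -0.79483892],
       [ 0.17439387,  0.77547287, -0.60681843]]), 't': array([-0.41940511, -0.01355975,  1.38933356])}
top {'fx': 474.2211719537165, 'fy': 474.2211719537165, 'cx': 319.57998845381076, 'cy': 234.79477374956122, 'R': array([[-0.02467811, -0.99967031,  0.00708972],
       [-0.99023288,  0.02347045, -0.13743355],
       [ 0.13722184, -0.01041208, -0.99048562]]), 't': array([-0.2499622 ,  0.3658414 ,  0.91326775])}
{'clock': 0.1, 'joints': array([-1.29010411,  0.47772678,  0.02237234,  1.55634829, -0.0114711 ,
        1.10930494, -0.08311239]), 'qvel': array([ 0.00046261, -0.00192752,  0.00091293, -0.00312274,  0.00091369,
        0.00131993, -0.00141129]), 'tau': array([ 3.73430594e-03, -5.97765648e+01,  1.61325060e+00, -2.81956619e+01,
        1.27726916e-02,  5.03951189e-03, -2.54055230e-07]), 'tcp_pos': array([0.25568891, 0.62405829, 0.19471912]), 'orientation': array([-6.06851686e-01, -3.08225778e+00,  2.59329178e-03]), 'contact_force': array([-0.12418817,  0.57451679, -0.43914532]), 'moment': array([-2.51455697e-02, -2.24947736e-02,  8.02043343e-05]), 'gripper_force': 0.0, 'grip_width': 0.08498457549034241}
```

View pictures.

View pics/side0.png

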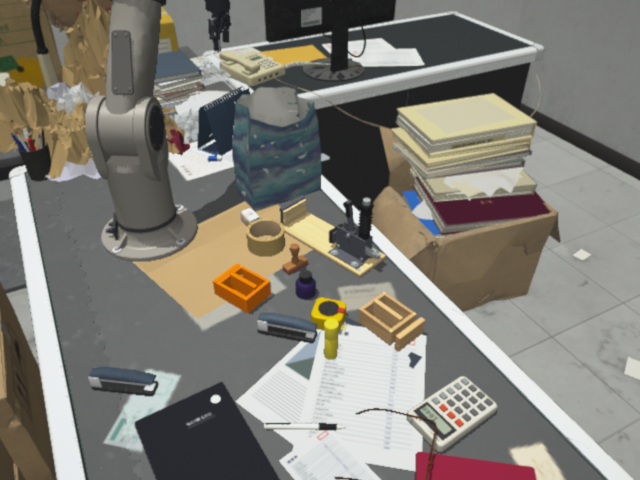

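View pics/top0.png

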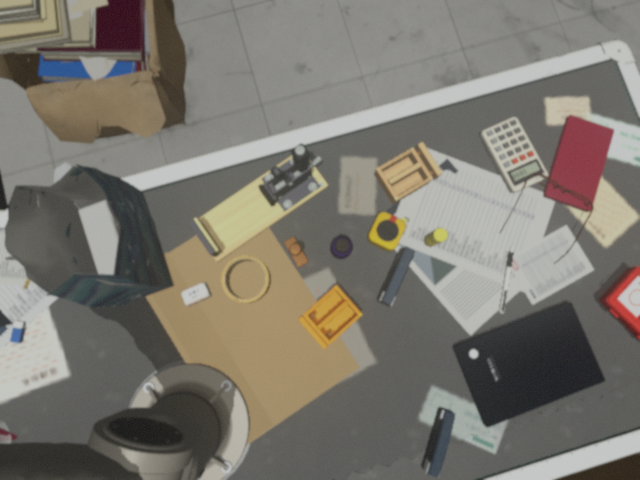

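```bash
python3 - <<'E'
import cv2
a=cv2.imread("pics/top0.png")[138:268,188:454]; cv2.imwrite("pics/topc.png",cv2.resize(a,None,fx=3,fy=3,interpolation=cv2.INTER_CUBIC))
a=cv2.imread("pics/side0.png")[190:355,270:432]; cv2.imwrite("pics/sidec.png",cv2.resize(a,None,fx=3.6,fy=3.6,interpolation=cv2.INTER_CUBIC))
E
```

```text
(no output)
```

View pics/topc.png

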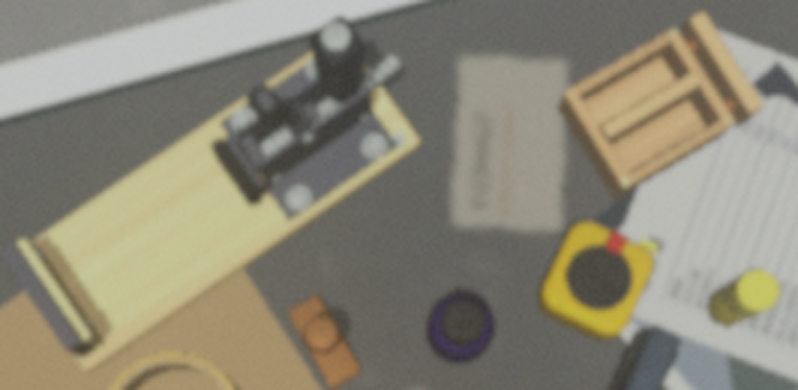

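View pics/sidec.png

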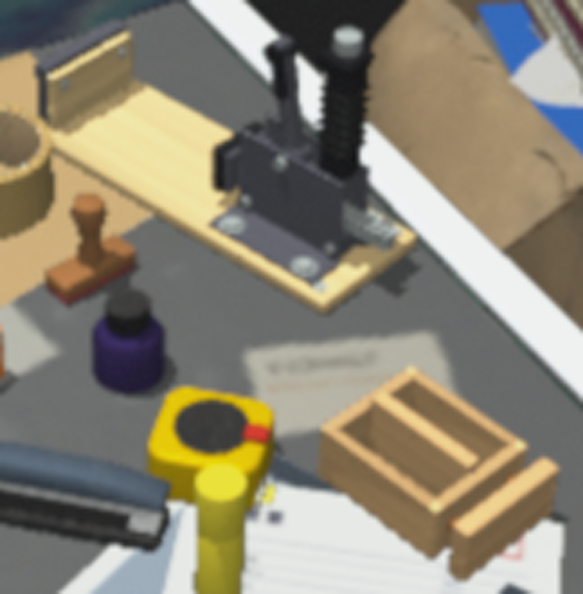

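```bash
cat > fit.py <<'E'
import numpy as np
from scipy.optimize import least_squares
from bench import camera_params
P={n:camera_params(n) for n in("top","side")}
def proj(n,X):
    p=P[n];c=p["R"]@X+p["t"];return np.array([p["fx"]*c[0]/c[2]+p["cx"],p["fy"]*c[1]/c[2]+p["cy"]])
T=lambda u,v:("top",np.array([u/3+188,v/3+138])-.33)
S=lambda u,v:("side",np.array([u/3.6+270,v/3.6+190])-.36)
def W(q,m):
    c,s=np.cos(q[2]),np.sin(q[2]);x,y,z=np.array(m)/1000
    return np.array([q[0]+c*x-s*y,q[1]+s*x+c*y,z])
def fit(obs,q0):
    # obs: (img, model pt fn(q))
    f=lambda q:np.concatenate([proj(n,W(q,m(q) if callable(m) else m))-uv for (n,uv),m in obs])
    s=least_squares(f,q0,loss="soft_l1");print(np.round(s.x,4));print(np.round(f(s.x).reshape(-1,2),1).tolist());return s.x
E
cat > f1.py <<'E'
from fit import *
cl=[(T(421,140),(-48,-137.5,12)),(T(85,368),(-48,137.5,12)),(T(337,36),(0,-106,175.5)),(T(22,240),(39,114.6,57)),(T(92,345),(-39,114.6,57)),
(S(322,306),(-48,-137.5,12)),(S(413,236),(48,-137.5,12)),(S(348,37),(0,-106,175.5)),(S(130,33),(39,114.6,57))]
print("clamp");fit(cl,[.55,.2,0.5])
d=lambda x:(lambda q:(x,-50-1000*q[3],40))
tr=[(T(563,98),(38,50,40)),(T(705,12),d(38)),(T(762,102),d(-38)),(T(606,131),(0,42,47)),
(S(412,370),(38,50,40)),(S(525,446),(38,-38,40)),(S(433,505),(-38,-38,40)),(S(322,430),(-38,50,40)),(S(383,394),(0,42,47)),(S(472,462),(0,-30,47)),(S(557,463),d(38)),(S(457,530),d(-38))]
print("tray");fit(tr,[.6,-.2,0.5,.01])
E
python3 f1.py
```

```text
clamp
[ 0.4271 -0.1384  0.5932]
[[0.3, 0.5], [-0.0, 2.4], [-0.7, -0.0], [0.8, -0.6], [0.1, -2.6], [-0.2, -0.4], [0.8, -0.4], [-0.7, -0.3], [-0.2, 0.7]]
tray
[ 0.4809 -0.4354  0.5099  0.0078]
[[0.1, -2.5], [-1.5, -0.3], [-0.1, 1.4], [-0.2, -0.3], [-0.4, -1.1], [0.6, 0.1], [0.6, 2.5], [-1.0, -0.7], [-1.9, 0.1], [0.0, 0.2], [-0.5, 0.8], [1.7, 1.3]]
```

The top crop shows the tray at crop (565–760, 15–190), with its front board already facing −y, the same way round as the clamp. In the side crop the release button is at (348,37) and the stop is at the upper left. The fits agree to within about 2 px. Next I check the bag's height on the route.

```bash
python3 - <<'E'
from fit import *
def ray(n,u,v,z):
    p=P[n];d=p["R"].T@np.array([(u-p["cx"])/p["fx"],(v-p["cy"])/p["fy"],1]);o=-p["R"].T@p["t"];return o+d*(z-o[2])/d[2]
for u,v in[(240,190),(278,205),(322,185)]:print(ray("side",u,v,0).round(3))
for z in(.2,.3,.4):print(z,[ray("side",u,v,z).round(2).tolist() for u,v in[(235,100),(320,100)]],[ray("top",u,v,z).round(2).tolist() for u,v in[(165,285),(75,305),(10,185),(115,180)]])
E
```

```text
[0.243 0.15  0.   ]
[0.335 0.053 0.   ]
[0.473 0.127 0.   ]
0.2 [[0.26, 0.3, 0.2], [0.49, 0.25, 0.2]] [[0.26, -0.01, 0.2], [0.23, 0.13, 0.2], [0.43, 0.24, 0.2], [0.43, 0.07, 0.2]]
0.3 [[0.25, 0.07, 0.3], [0.44, 0.03, 0.3]] [[0.26, -0.04, 0.3], [0.23, 0.08, 0.3], [0.4, 0.18, 0.3], [0.41, 0.03, 0.3]]
0.4 [[0.23, -0.16, 0.4], [0.39, -0.2, 0.4]] [[0.25, -0.07, 0.4], [0.23, 0.03, 0.4], [0.38, 0.11, 0.4], [0.38, -0.01, 0.4]]
```

```bash
python3 -m jog '[{"z":0.9},{"x":0.5,"y":-0.5,"z":0.6,"rz":-0.5},{"x":0.6,"y":-0.5,"z":0.6,"rz":-0.5},{"x":0.6,"y":-0.5,"z":0.6,"rz":-0.5},{"x":0.6,"y":-0.5,"z":0.6,"rz":-0.5},{"x":0.6,"y":-0.5,"z":0.6,"rz":-0.5},{"x":0.6,"y":-0.8,"rz":-0.5},{"x":0.6,"y":-0.8,"rz":-0.5}]'
python3 -c "
from bench import get_obs;print(get_obs()['joints'].round(2))"
```

```text
[-1.29  0.48  0.02  1.56 -0.01  1.11 -0.08]validation failed for argument at $[0]...
```

```bash
python3 -m jog '[{"rx":0,"ry":0,"rz":0,"x":0,"y":0,"z":0.9,"jaw":-0.4},{"rx":0,"ry":0,"rz":-0.5,"x":0.5,"y":-0.5,"z":0.6,"jaw":-0.4},{"rx":0,"ry":0,"rz":-0.5,"x":0.6,"y":-0.5,"z":0.6,"jaw":-0.4},{"rx":0,"ry":0,"rz":-0.5,"x":0.6,"y":-0.5,"z":0.6,"jaw":-0.4},{"rx":0,"ry":0,"rz":-0.5,"x":0.6,"y":-0.5,"z":0.6,"jaw":-0.4},{"rx":0,"ry":0,"rz":-0.5,"x":0.6,"y":-0.5,"z":0.6,"jaw":-0.4},{"rx":0,"ry":0,"rz":-0.5,"x":0.6,"y":-0.8,"z":0,"jaw":-0.4},{"rx":0,"ry":0,"rz":-0.5,"x":0.6,"y":-0.8,"z":0,"jaw":-0.4}]'
python3 -c "
from bench import get_obs;o=get_obs();print(o['joints'].round(2),o['orientation'])"
```

```text
clock: 1.1
tcp_pos: [0.5028, 0.3772, 0.4296]
orientation: [1.509, 2.755, 0.0]
contact_force: [1.6, -0.6, 0.5]
grip_width: 0.0256
gripper_force: 0.0
[-0.95  0.29  0.28  1.33 -0.08  1.53 -0.11] [1.50909383e+00 2.75532498e+00 3.10257652e-04]
```

```bash
python3 -m jog '[{"rx":0,"ry":0,"rz":0,"x":0.3,"y":-0.95,"z":0,"jaw":-0.4},{"rx":0,"ry":0,"rz":0,"x":0.3,"y":-0.95,"z":0,"jaw":-0.4},{"rx":0,"ry":0,"rz":0,"x":0.3,"y":-0.95,"z":0,"jaw":-0.4},{"rx":0,"ry":0,"rz":0,"x":0.1,"y":-0.95,"z":0,"jaw":-0.4},{"rx":0,"ry":0,"rz":0,"x":0,"y":-0.95,"z":0,"jaw":-0.4},{"rx":0,"ry":0,"rz":-0.35,"x":0,"y":-0.95,"z":0,"jaw":-0.4},{"rx":0,"ry":0,"rz":0,"x":0,"y":-0.95,"z":0,"jaw":-0.4},{"rx":0,"ry":0,"rz":0,"x":-0.2,"y":-0.95,"z":0,"jaw":-0.4}]'
python3 -m jog '[{"rx":0,"ry":0,"rz":0,"x":-0.2,"y":-0.95,"z":-0.2,"jaw":-0.4},{"rx":0,"ry":0,"rz":0,"x":-0.3,"y":-0.9,"z":-0.3,"jaw":-0.4},{"rx":0,"ry":0,"rz":0,"x":-0.3,"y":-0.9,"z":-0.3,"jaw":-0.4},{"rx":0,"ry":0,"rz":0,"x":-0.2,"y":-0.9,"z":-0.4,"jaw":-0.4},{"rx":0,"ry":0,"rz":0,"x":-0.1,"y":-0.8,"z":-0.6,"jaw":-0.4},{"rx":0,"ry":0,"rz":0,"x":0,"y":0,"z":-0.9,"jaw":-0.4},{"rx":0,"ry":0,"rz":0,"x":0,"y":0,"z":0,"jaw":-0.4}]'
python3 - <<'E'
from bench import *
import cv2,json
o=get_obs();print(o['joints'].round(2),o['orientation'])
p=camera_params("wrist");print(p)
a=grab_frame("wrist");cv2.imwrite("pics/w1.png",a[:,:,::-1])
json.dump({k:(v.tolist() if hasattr(v,'tolist') else v) for k,v in p.items()},open("w1.json","w"))
E
```

```text
clock: 2.1
tcp_pos: [0.5495, -0.0791, 0.429]
orientation: [-1.589, -2.71, 0.001]
contact_force: [1.4, -0.0, 0.2]
grip_width: 0.0253
gripper_force: 0.0
clock: 2.98
tcp_pos: [0.4813, -0.3426, 0.2638]
orientation: [-1.586, -2.702, 0.001]
contact_force: [0.7, 1.3, 0.2]
grip_width: 0.0256
gripper_force: 0.0
[-0.01  0.33  0.68  1.71 -0.22  1.19  1.24] [-1.58588342e+00 -2.70167491e+00  6.85748453e-04]
{'fx': 371.64829954431775, 'fy': 371.64829954431775, 'cx': 317.2913104158596, 'cy': 242.2458938992649, 'R': array([[ 0.87338844,  0.48699528, -0.00531359],
       [ 0.46365043, -0.82808288,  0.31513018],
       [ 0.14906682, -0.27769471, -0.94903358]]), 't': array([-0.25197922, -0.56878958,  0.27850161])}
```

View pics/w1.png

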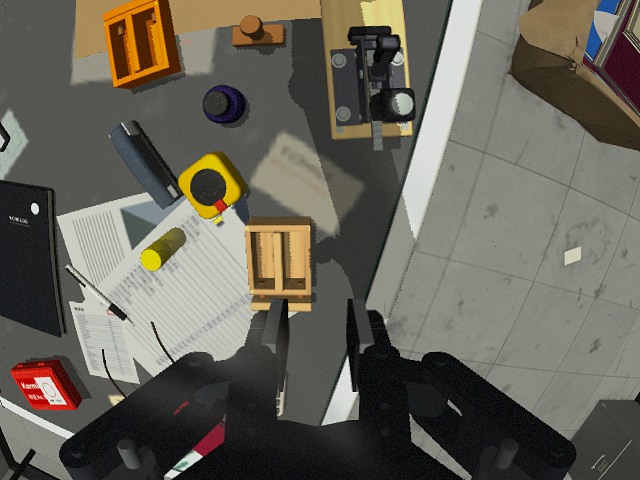

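```bash
python3 - <<'E'
import cv2,numpy as np
a=cv2.imread("pics/w1.png")
t=cv2.resize(a[208:323,238:323],None,fx=5,fy=5,interpolation=cv2.INTER_CUBIC)
c=cv2.resize(a[0:144,320:420],None,fx=3.6,fy=3.6,interpolation=cv2.INTER_CUBIC)
o=np.zeros((575,800,3),np.uint8);o[:575,:425]=t;o[:518,430:790]=c;cv2.imwrite("pics/w1c.png",o)
E
```

```text
(no output)
```

View pics/w1c.png

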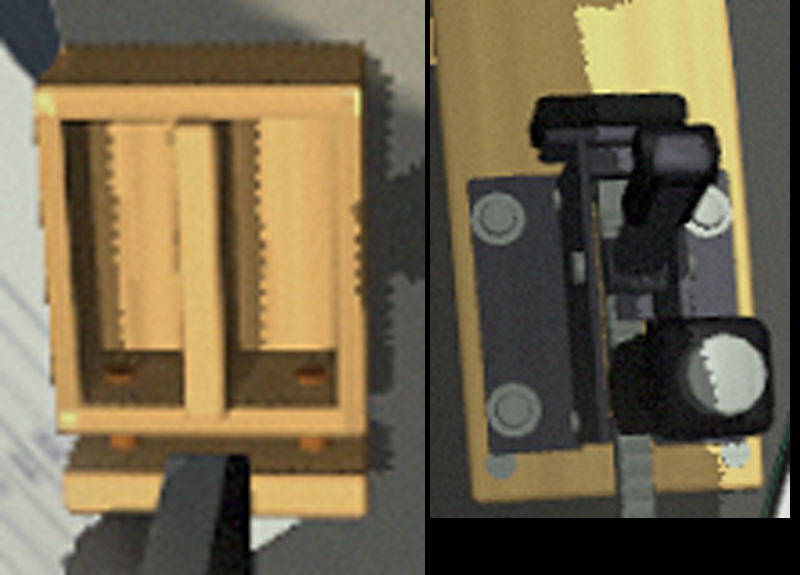

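```bash
cat > f2.py <<'E'
import fit,json
from fit import *
w=json.load(open("w1.json"));w["R"]=np.array(w["R"]);w["t"]=np.array(w["t"])
old=fit.proj
def pj(n,X):
    if n!="wrist":return old(n,X)
    c=w["R"]@X+w["t"];rr=np.hypot(c[0],c[1]);th=np.arctan2(rr,c[2]);return np.array([w["cx"]+w["fx"]*th*c[0]/rr,w["cy"]+w["fx"]*th*c[1]/rr])
fit.proj=pj
A=lambda u,v:("wrist",np.array([u/5+238,v/5+208])-.4)
B=lambda u,v:("wrist",np.array([(u-430)/3.6+320,v/3.6])-.36)
exec(open("f1.py").read().replace("from fit import *",""))
d=lambda x:(lambda q:(x,-50-1000*q[3],40))
trw=[(A(38,88),(38*-1,50,40)),(A(360,86),(38,50,40)),(A(57,432),(-38,-38,40)),(A(366,432),(38,-38,40)),(A(195,122),(0,42,47)),(A(206,416),(0,-30,47)),(A(66,511),d(-38)),(A(366,517),d(38))]
clw=[(B(474,500),(-48,-137.5,12)),(B(762,487),(48,-137.5,12)),(B(737,374),(0,-106,175.5))]
print("wrist only");q=fit.fit(trw,[.48,-.435,.51,.01]);fit.fit(clw,[.427,-.138,.59])
print("joint");t=fit.fit(tr+trw*2,q);c=fit.fit(cl+clw*2,[.427,-.138,.59])
np.save("pose.npy",np.r_[t[:4],c])
E
python3 f2.py
```

```text
Traceback (most recent call last):
  File "f2.py", line 4, in <module>
    old=fit.proj
        ^^^^^^^^
AttributeError: 'function' object has no attribute 'proj'
```

```bash
sed -i 's/^import fit,json/import fit as F,json/; s/old=fit.proj/old=F.proj/; s/^fit.proj=pj/F.proj=pj/; s/fit\.fit(/F.fit(/g' f2.py; python3 f2.py
```

```text
clamp
[ 0.4271 -0.1384  0.5932]
[[0.3, 0.5], [-0.0, 2.4], [-0.7, -0.0], [0.8, -0.6], [0.1, -2.6], [-0.2, -0.4], [0.8, -0.4], [-0.7, -0.3], [-0.2, 0.7]]
tray
[ 0.4809 -0.4354  0.5099  0.0078]
[[0.1, -2.5], [-1.5, -0.3], [-0.1, 1.4], [-0.2, -0.3], [-0.4, -1.1], [0.6, 0.1], [0.6, 2.5], [-1.0, -0.7], [-1.9, 0.1], [0.0, 0.2], [-0.5, 0.8], [1.7, 1.3]]
wrist only
[ 0.4797 -0.4358  0.5098  0.0103]
[[-1.3, -0.9], [1.0, -0.7], [-0.1, -0.0], [0.3, 0.7], [-0.1, 0.8], [0.1, 0.2], [-0.5, 0.2], [0.5, -0.2]]
[ 0.4302 -0.1379  0.5683]
[[0.1, 0.1], [2.0, 1.2], [-0.8, -0.7]]
joint
[ 0.4798 -0.4357  0.5095  0.0099]
[[0.3, -2.0], [-0.4, -0.2], [0.9, 1.5], [-0.0, 0.2], [-0.9, -0.9], [0.2, 0.4], [0.1, 2.7], [-1.5, -0.5], [-2.3, 0.3], [-0.4, 0.4], [-0.2, 1.6], [2.0, 2.2], [-1.1, -0.8], [1.1, -0.6], [0.0, 0.0], [0.5, 0.7], [0.0, 0.8], [0.2, 0.3], [-0.4, -0.1], [0.6, -0.4], [-1.1, -0.8], [1.1, -0.6], [0.0, 0.0], [0.5, 0.7], [0.0, 0.8], [0.2, 0.3], [-0.4, -0.1], [0.6, -0.4]]
[ 0.428  -0.1389  0.587 ]
[[0.7, 0.5], [-0.1, 1.7], [-0.2, -0.2], [1.0, -1.4], [0.1, -3.3], [-0.1, -0.2], [1.1, -0.1], [-0.4, -0.1], [0.5, 0.7], [0.3, 0.6], [2.1, 0.2], [-1.3, -1.1], [0.3, 0.6], [2.1, 0.2], [-1.3, -1.1]]
```

```bash
python3 -m jog '[{"rx":0,"ry":0,"rz":0,"x":0.04,"y":-0.86,"z":0,"jaw":-0.4},{"rx":0,"ry":0,"rz":0,"x":0.04,"y":-0.86,"z":0,"jaw":-0.4},{"rx":0,"ry":0,"rz":0,"x":0,"y":0,"z":-0.9,"jaw":-0.4},{"rx":0,"ry":0,"rz":0,"x":0,"y":0,"z":-0.9,"jaw":-0.4},{"rx":0,"ry":0,"rz":0,"x":0,"y":0,"z":-0.9,"jaw":-0.4},{"rx":0,"ry":0,"rz":0,"x":0,"y":0,"z":-0.3,"jaw":-0.4},{"rx":0,"ry":0,"rz":0,"x":0,"y":0,"z":0,"jaw":-0.4}]' 60
python3 - <<'E'
from bench import *
import cv2
a=grab_frame("wrist");cv2.imwrite("pics/w2.png",cv2.resize(a[200:480,180:460,::-1],None,fx=2,fy=2))
E
```

```text
clock: 3.9
tcp_pos: [0.49, -0.4476, 0.0889]
orientation: [1.587, 2.71, 0.0]
contact_force: [-0.1, 0.2, 0.5]
grip_width: 0.0255
gripper_force: 0.0
```

View pics/w2.png

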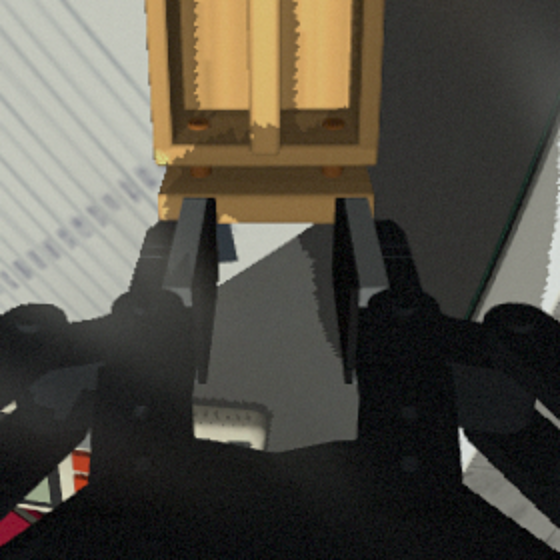

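The picture shows the fingers' mid-line about 9 px (3 mm) to the +x side of the rib. That matches the TCP reading, so I correct it and descend.

```bash
python3 -m jog '[{"rx":0,"ry":0,"rz":0,"x":-0.07,"y":0.02,"z":-0.2,"jaw":-0.4},{"rx":0,"ry":0,"rz":0,"x":0,"y":0,"z":-0.5,"jaw":-0.4},{"rx":0,"ry":0,"rz":0,"x":0,"y":0,"z":-0.48,"jaw":-0.4},{"rx":0,"ry":0,"rz":0,"x":0,"y":0,"z":0,"jaw":-0.4}]' 60
python3 -m jog '[{"rx":0,"ry":0,"rz":0,"x":0,"y":0,"z":0,"jaw":-1},{"rx":0,"ry":0,"rz":0,"x":0,"y":0,"z":0,"jaw":-1},{"rx":0,"ry":0,"rz":0,"x":0,"y":0,"z":0,"jaw":-1},{"rx":0,"ry":0,"rz":0,"x":0,"y":0,"z":0,"jaw":-1}]' 60
```

```text
clock: 4.45
tcp_pos: [0.4836, -0.4454, 0.0158]
orientation: [-1.588, -2.708, -0.001]
contact_force: [-0.0, 0.1, 0.9]
grip_width: 0.0254
gripper_force: 0.0
clock: 4.95
tcp_pos: [0.4847, -0.4465, 0.0173]
orientation: [1.589, 2.709, 0.0]
contact_force: [0.5, -0.0, 0.1]
grip_width: -0.0001
gripper_force: 0.0
```

```bash
python3 - <<'E'
from bench import *
import cv2,numpy as np
p=camera_params("wrist");print((-p["R"].T@p["t"]).round(3),get_obs()["tcp_pos"])
a=grab_frame("wrist")[160:440,180:460,::-1]
s=grab_frame("side")[240:380,300:460,::-1]
o=np.zeros((560,800,3),np.uint8);o[:448,:448]=cv2.resize(a,(448,448));o[:306,450:800]=cv2.resize(s,(350,306));cv2.imwrite("pics/w3.png",o)
E
```

```text
[ 0.444 -0.374  0.195] [ 0.48472604 -0.44648173  0.01728281]
```

View pics/w3.png

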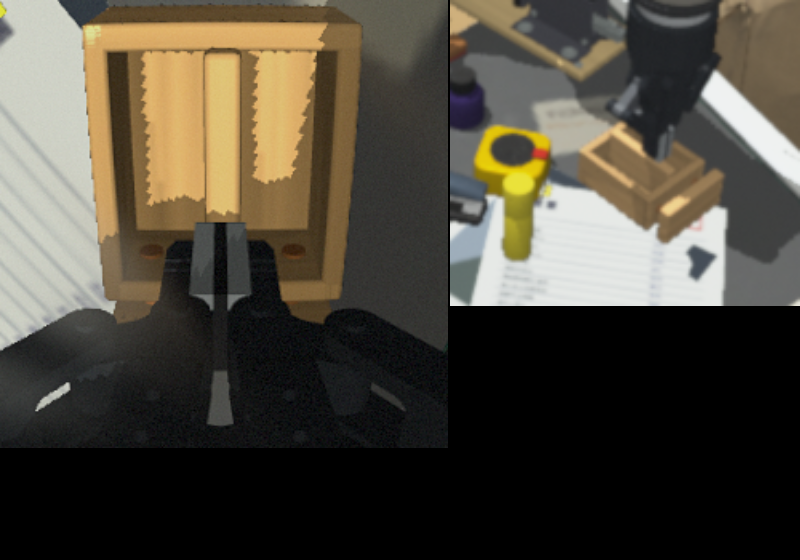

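```bash
python3 - <<'E'
from bench import *
import numpy as np
o=get_obs();print(o["grip_width"],o["gripper_force"],o["tau"].round(2),o["contact_force"])
p=camera_params("wrist")
for z in(.0173,.036,.047,.06,.1):
    X=o["tcp_pos"].copy();X[2]=z
    for off in(0,.011,-.011):
        Y=X+off*np.array([-np.sin(.51),np.cos(.51),0])
        c=p["R"]@Y+p["t"];r=np.hypot(c[0],c[1]);th=np.arctan2(r,c[2])
        u=p["cx"]+p["fx"]*th*c[0]/r;v=p["cy"]+p["fx"]*th*c[1]/r
        print(z,off,((u-180)*1.6).round(),((v-160)*1.6).round())
E
```

```text
0.00016113365431707406 0.0 [-0.000e+00 -6.050e+01  1.194e+01 -2.018e+01  1.000e-02 -0.000e+00
 -0.000e+00] [ 0.43849935 -0.61039393  0.16497968]
0.0173 0 220.0 196.0
0.0173 0.011 220.0 165.0
0.0173 -0.011 220.0 226.0
0.036 0 220.0 223.0
0.036 0.011 220.0 189.0
0.036 -0.011 220.0 254.0
0.047 0 220.0 241.0
0.047 0.011 220.0 206.0
0.047 -0.011 220.0 273.0
0.06 0 220.0 264.0
0.06 0.011 220.0 228.0
0.06 -0.011 220.0 298.0
0.1 0 220.0 364.0
0.1 0.011 220.0 322.0
0.1 -0.011 220.0 401.0
```

```bash
python3 - <<'E'
from fit import *
for z in(.0173,.036,.055,.075):
    for n in("side","top"):
        u=proj(n,np.array([.4847,-.4465,z]));print(z,n,u.round(1),((u-[300,240])*2.1875+[450,0]).round())
E
python3 - <<'E'
import cv2
a=cv2.imread("pics/w3.png")[80:250,560:740];cv2.imwrite("pics/w3c.png",cv2.resize(a,None,fx=4,fy=3.5))
E
```

```text
0.0173 side [391.8 324.2] [651. 184.]
0.0173 top [410.1 172.5] [ 691. -148.]
0.036 side [392.6 317.6] [652. 170.]
0.036 top [411.9 170. ] [ 695. -153.]
0.055 side [393.4 310.8] [654. 155.]
0.055 top [413.8 167.4] [ 699. -159.]
0.075 side [394.2 303.5] [656. 139.]
0.075 top [416.  164.5] [ 704. -165.]
```

View pics/w3c.png

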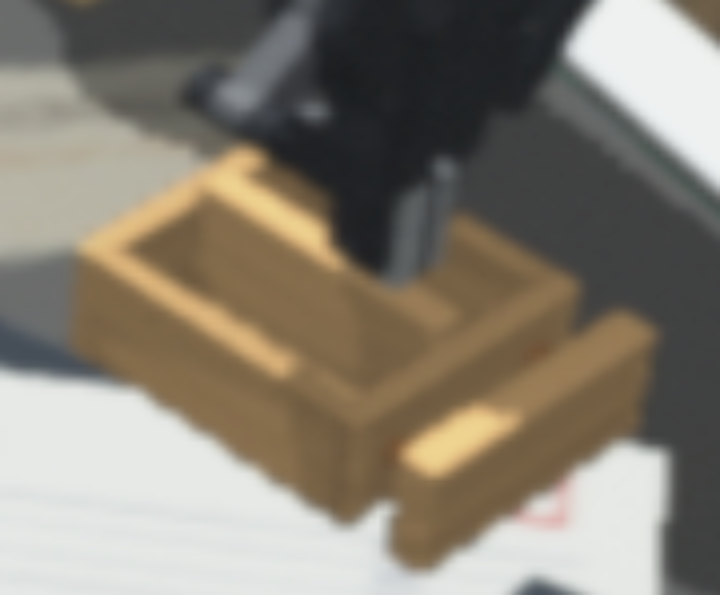

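```bash
python3 - <<'E'
from fit import *
p=camera_params("wrist")
def pw(X):
    c=p["R"]@X+p["t"];r=np.hypot(c[0],c[1]);th=np.arctan2(r,c[2]);return np.array([p["cx"]+p["fx"]*th*c[0]/r,p["cy"]+p["fx"]*th*c[1]/r])
ey=np.array([-np.sin(.51),np.cos(.51),0])
f=lambda C:np.r_[pw(C+.011*ey)-[317.5,298.75],proj("side",C-.011*ey)-[397.5,313]]
s=least_squares(f,[.4847,-.4465,.03]);print(s.x,s.fun)
d=s.x[:2]-[.480,-.4357];print("tray frame",d@[np.cos(.51),np.sin(.51)],d@ey[:2])
E
```

```text
[ 0.48443566 -0.44628925  0.05697529] [ 0.0013324   0.0010941  -0.00771745  0.00235611]
tray frame -0.0012982321187874721 -0.01140709677378563
```

The fingers shut above the rib. Triangulating the tip gives a true z of 0.057, while the reported z is 0.017. The reported TCP therefore reads about 40 mm low and xy is right. I reopen, go down about 39 mm more in steps while watching the force, and grip again.

```bash
python3 -m jog '[{"rx":0,"ry":0,"rz":0,"x":-0.02,"y":0,"z":0,"jaw":-0.4},{"rx":0,"ry":0,"rz":0,"x":0,"y":0,"z":0,"jaw":-0.4},{"rx":0,"ry":0,"rz":0,"x":0,"y":0,"z":0,"jaw":-0.4},{"rx":0,"ry":0,"rz":0,"x":0,"y":0,"z":-0.2,"jaw":-0.4},{"rx":0,"ry":0,"rz":0,"x":0,"y":0,"z":-0.2,"jaw":-0.4},{"rx":0,"ry":0,"rz":0,"x":0,"y":0,"z":0,"jaw":-0.4}]'
python3 -m jog '[{"rx":0,"ry":0,"rz":0,"x":0,"y":0,"z":-0.2,"jaw":-0.4},{"rx":0,"ry":0,"rz":0,"x":0,"y":0,"z":0,"jaw":-0.4}]'
python3 -m jog '[{"rx":0,"ry":0,"rz":0,"x":0,"y":0,"z":0,"jaw":-1},{"rx":0,"ry":0,"rz":0,"x":0,"y":0,"z":0,"jaw":-1},{"rx":0,"ry":0,"rz":0,"x":0,"y":0,"z":0,"jaw":-1}]' 60
```

```text
clock: 5.8
tcp_pos: [0.4823, -0.4454, -0.009]
orientation: [-1.588, -2.707, -0.001]
contact_force: [0.4, 0.1, -0.4]
grip_width: 0.0255
gripper_force: 0.0
clock: 6.05
tcp_pos: [0.4827, -0.4458, -0.0203]
orientation: [-1.588, -2.708, -0.001]
contact_force: [0.1, -0.3, -0.3]
grip_width: 0.0258
gripper_force: 0.0
clock: 6.42
tcp_pos: [0.4835, -0.4464, -0.0191]
orientation: [1.589, 2.71, -0.0]
contact_force: [0.5, -0.4, -1.4]
grip_width: 0.0091
gripper_force: 58.7
```

Gripped: width 9 mm, force 59 N. Next I lift and carry the tray round the clamp's +x side, then take another picture there.

```bash
python3 -m jog '[{"rx":0,"ry":0,"rz":0,"x":0,"y":0,"z":0.4,"jaw":-1},{"rx":0,"ry":0,"rz":0,"x":0,"y":0,"z":0.8,"jaw":-1},{"rx":0,"ry":0,"rz":0,"x":0,"y":0,"z":0.8,"jaw":-1},{"rx":0,"ry":0,"rz":0,"x":0,"y":0,"z":0.6,"jaw":-1},{"rx":0,"ry":0,"rz":0,"x":0.2,"y":0.7,"z":0,"jaw":-1},{"rx":0,"ry":0,"rz":0,"x":0.25,"y":0.7,"z":0,"jaw":-1},{"rx":0,"ry":0,"rz":0,"x":0.25,"y":0.7,"z":0,"jaw":-1},{"rx":0,"ry":0,"rz":0,"x":0.2,"y":0.7,"z":0,"jaw":-1}]' 60
python3 -m jog '[{"rx":0,"ry":0,"rz":0.2,"x":0.2,"y":0.7,"z":0,"jaw":-1},{"rx":0,"ry":0,"rz":0.23,"x":0,"y":0.7,"z":0,"jaw":-1},{"rx":0,"ry":0,"rz":0,"x":-0.4,"y":0.7,"z":0,"jaw":-1},{"rx":0,"ry":0,"rz":0,"x":-0.4,"y":0.6,"z":0,"jaw":-1},{"rx":0,"ry":0,"rz":0,"x":-0.3,"y":0.3,"z":0,"jaw":-1},{"rx":0,"ry":0,"rz":0,"x":0,"y":0,"z":0,"jaw":-1},{"rx":0,"ry":0,"rz":0,"x":0,"y":0,"z":0,"jaw":-1}]' 60
python3 - <<'E'
from bench import *
import cv2,json
p=camera_params("wrist")
json.dump({k:(v.tolist() if hasattr(v,'tolist') else v) for k,v in p.items()},open("w4.json","w"))
a=grab_frame("wrist");print(get_obs()['joints'].round(2));cv2.imwrite("pics/w4.png",a[:,:,::-1])
c=a[60:420,90:560,::-1];cv2.imwrite("pics/w4c.png",cv2.resize(c,None,fx=1.66,fy=1.66,interpolation=cv2.INTER_CUBIC))
E
```

```text
clock: 7.42
tcp_pos: [0.5382, -0.2782, 0.137]
orientation: [1.587, 2.708, -0.003]
contact_force: [10.2, -34.7, 7.6]
grip_width: 0.0091
gripper_force: 85.6
clock: 8.3
tcp_pos: [0.4836, -0.0989, 0.137]
orientation: [1.486, 2.767, 0.0]
contact_force: [0.5, -1.1, -4.2]
grip_width: 0.0088
gripper_force: 67.0
[-0.46  0.29  0.65  2.07 -0.23  0.85  0.9 ]
```

View pics/w4c.png

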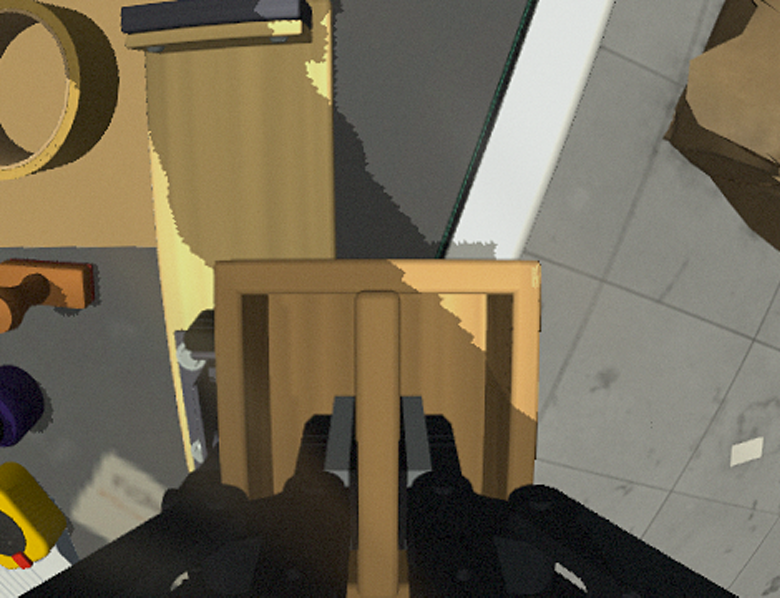

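The picture shows the tray still gripped and straight: back wall top edge at crop (217–540, 262), rib at u=378. The board edges are visible beside it. The 35 N reading during the carry was the tray brushing the grip, so I check for slip in the grasp and refit the clamp. That was the tenth picture, so from here I use numbers only.

```bash
cat > f4.py <<'E'
import json,numpy as np
from fit import *
from scipy.spatial.transform import Rotation as Ro
w=json.load(open("w4.json"));R=np.array(w["R"]);t=np.array(w["t"])
px=lambda u,v:np.array([u/1.66+90-.2,v/1.66+60-.2])
def pw(X):
    c=R@X+t;r=np.hypot(c[0],c[1]);th=np.arctan2(r,c[2]);return np.array([w["cx"]+w["fx"]*th*c[0]/r,w["cy"]+w["fx"]*th*c[1]/r])
def rayz(uv,z):
    d=(uv-[w["cx"],w["cy"]])/w["fx"];th=np.hypot(*d);c=np.r_[d/th*np.sin(th),np.cos(th)];d=R.T@c;o=-R.T@t;return o+d*(z-o[2])/d[2]
pts=[((217,262),(-38,50,40)),((540,262),(38,50,40)),((242,294),(-31,42,40)),((513,294),(31,42,40)),((378,292),(0,42,47)),((378,582),(0,-30,47))]
ln=[((221,480),-38),((537,480),38)]
def f(q):
    M=Ro.from_rotvec([q[3],q[4],0])*Ro.from_rotvec([0,0,q[5]]);T=lambda m:q[:3]+M.apply(np.array(m)/1000)
    r=[pw(T(m))-px(*u) for u,m in pts]
    for u,x in ln:
        a,b=pw(T((x,30,40))),pw(T((x,-30,40)));n=np.array([b[1]-a[1],a[0]-b[0]]);r.append([(px(*u)-a)@n/np.linalg.norm(n)])
    return np.concatenate(r)
s=least_squares(f,[.48,-.09,.156,0,0,.585]);print("tray",s.x.round(4),s.fun.round(1))
tcp=np.array([.4836,-.0989]);yw=s.x[5];d=s.x[:2]-tcp
print("tray rel tcp in tray frame",d@[np.cos(yw),np.sin(yw)],d@[-np.sin(yw),np.cos(yw)])
e=[((332,80),48),((334,250),48),((152,150),-48),((188,465),-48)]
P_=[(rayz(px(*u),.012),x) for u,x in e]
print([p.round(4).tolist() for p,_ in P_])
for a,b in((0,1),(2,3)):
    d=P_[a][0]-P_[b][0];print("yaw",np.arctan2(-d[0],d[1]))
for z in(.013,.057):print("stop",z,[rayz(px(*u),z).round(4).tolist() for u in((130,49),(308,39))])
for q in([.428,-.1388,.58],[.428,-.1389,.587],[.4271,-.1384,.5932]):
    c,si=np.cos(q[2]),np.sin(q[2]);g=lambda p:((p[0]-q[0])*c+(p[1]-q[1])*si,-(p[0]-q[0])*si+(p[1]-q[1])*c)
    print(q,[np.round(g(p),4).tolist() for p,_ in P_],"stop y",[np.round(g(rayz(px(*u),.057)),4).tolist() for u in((130,49),(308,39))])
E
python3 f4.py
```

```text
tray [ 0.4895 -0.1072  0.1515 -0.1864 -0.1339  0.5867] [-1.2 -1.8  1.  -2.   1.5 -0.5 -0.6 -0.6 -0.2  2.1  0.1  3.4 -3.5  4. ]
tray rel tcp in tray frame 0.0003202365604372009 -0.010191375470132758
[[0.4138, -0.0334, 0.012], [0.4606, -0.1044, 0.012], [0.3534, -0.1106, 0.012], [0.456, -0.2659, 0.012]]
yaw 0.5828413392956695
yaw 0.5835753160317411
stop 0.013 [[0.3161, -0.0717, 0.013], [0.393, -0.0226, 0.013]]
stop 0.057 [[0.3339, -0.0656, 0.057], [0.3995, -0.0236, 0.057]]
[0.428, -0.1388, 0.58] [[0.0459, 0.096], [0.0461, 0.0109], [-0.0469, 0.0645], [-0.0462, -0.1216]] stop y [[-0.0386, 0.1129], [0.0393, 0.1119]]
[0.428, -0.1389, 0.587] [[0.0466, 0.0957], [0.0463, 0.0106], [-0.0464, 0.0649], [-0.047, -0.1212]] stop y [[-0.0378, 0.1132], [0.0402, 0.1117]]
[0.4271, -0.1384, 0.5932] [[0.0477, 0.0945], [0.0468, 0.0094], [-0.0455, 0.0643], [-0.0473, -0.1218]] stop y [[-0.0366, 0.1125], [0.0413, 0.1106]]
```

```bash
cat > wf.py <<'E'
exec(open("f4.py").read().split("pts=")[0])
import cv2
g=cv2.GaussianBlur(cv2.imread("pics/w4.png"),(0,0),1.0).astype(np.float32)
E=[((-38,50,40),(38,50,40)),((-38,50,40),(-38,0,40)),((38,50,40),(38,0,40)),((-31,42,40),(31,42,40)),((-31,42,40),(-31,5,40)),((31,42,40),(31,5,40)),((-5,42,47),(-5,10,47)),((5,42,47),(5,10,47)),((-5,42,47),(5,42,47))]
def smp(uv):return np.stack([cv2.remap(g[:,:,k],uv[:,:1].astype(np.float32),uv[:,1:].astype(np.float32),cv2.INTER_LINEAR)[:,0] for k in range(3)],1)
def score(q,G0=np.array([0.,0,0])):
    # q: ox,oy(tool frame mm), z, pitch, roll, yaw ; tray origin relative tcp
    yw=q[5];M=Ro.from_rotvec([0,0,yw])*Ro.from_rotvec([q[3],q[4],0]);o=np.array([.4836,-.0989,0])+Ro.from_rotvec([0,0,.586]).apply([q[0],q[1],q[2]])
    s=0
    for a,b in E:
        a,b=np.array(a)/1000,np.array(b)/1000
        uv=np.array([pw(o+M.apply(a+(b-a)*k)) for k in np.linspace(.05,.95,24)])
        d=uv[-1]-uv[0];n=np.array([-d[1],d[0]])/np.hypot(*d)
        s+=np.abs(smp(uv+1.2*n)-smp(uv-1.2*n)).sum(1).clip(0,60).mean()
    return -s
from scipy.optimize import differential_evolution
for bp in([-.4,.4],[-.02,.02]):
    r_=differential_evolution(score,[(-.006,.006),(-.015,.025),(.135,.18),bp,(-.06,.06),(.53,.64)],seed=1,maxiter=120,popsize=12,tol=1e-4)
    print(r_.x.round(4),r_.fun)
print(get_obs()["moment"]) if 0 else None
E
time python3 wf.py
```

```text
[-0.0006 -0.0114  0.1558 -0.2816  0.0107  0.5859] -470.32720947265625
[-0.0016 -0.0013  0.148  -0.0199  0.0251  0.5799] -359.7253112792969
real	2m0.923s
user	2m1.225s
sys	0m0.048s
```

The edge fit shows the brush against the grip tipped the tray about 16° in the grasp (back end down) and slid it about 11 mm. I level it by tilting the tool, then track the tray through the camera pose.

```bash
cat > track.py <<'E'
import numpy as np,json
from scipy.spatial.transform import Rotation as Ro
from bench import camera_params,get_obs
w=json.load(open("w4.json"));R=np.array(w["R"]);t=np.array(w["t"])
q=[-.0006,-.0114,.1558,-.2816,.0107,.5859]
M=(Ro.from_rotvec([0,0,q[5]])*Ro.from_rotvec([q[3],q[4],0])).as_matrix();o=np.array([.4836,-.0989,0])+Ro.from_rotvec([0,0,.586]).apply(q[:3])
Mc,oc=R@M,R@o+t
p=camera_params("wrist");A=p["R"].T@Mc;b=p["R"].T@(oc-p["t"])
C=np.array([.428,-.1388,0]);Rc=Ro.from_rotvec([0,0,.583]).as_matrix()
rel=Rc.T@A;print("tray in clamp mm",((b-C)@Rc*1000).round(1),"rot deg xyz",np.degrees(Ro.from_matrix(rel).as_rotvec()).round(2))
goal=C+Rc@np.array([0,.053,0])
print("need world shift rows(/60mm)",((goal-b)/.06).round(2)," turn rows(/10deg)",(-Rc@Ro.from_matrix(rel).as_rotvec()*180/np.pi/10).round(2))
print("lowest corner z mm",min((b+A@np.array(c))[2] for c in[(x,y,0) for x in(-.038,.038) for y in(-.06,.05)])*1000)
ob=get_obs();print(ob["tcp_pos"].round(4),ob["joints"].round(2),ob["contact_force"].round(1),ob["clock"])
E
python3 track.py
python3 -m jog '[{"rx":0.6,"ry":0.4,"rz":0,"x":0,"y":0,"z":0,"jaw":-1},{"rx":0.7,"ry":0.45,"rz":0,"x":0,"y":0,"z":0,"jaw":-1},{"rx":0,"ry":0,"rz":0,"x":0,"y":0,"z":0,"jaw":-1},{"rx":0,"ry":0,"rz":0,"x":0,"y":0,"z":0,"jaw":-1}]' 60
python3 track.py
```

```text
tray in clamp mm [ 67.8  -9.1 155.8] rot deg xyz [-16.15   0.6    0.13]
need world shift rows(/60mm) [-1.51  0.24 -2.6 ]  turn rows(/10deg) [ 1.38  0.84 -0.01]
lowest corner z mm 141.48431127567721
[ 0.4838 -0.0992  0.137 ] [-0.46  0.29  0.65  2.07 -0.23  0.85  0.9 ] [ 0.1 -0.5 -3. ] 8.35
clock: 8.85
tcp_pos: [0.4833, -0.0991, 0.1364]
orientation: [-1.373, -2.553, -0.187]
contact_force: [-0.0, 0.3, -3.5]
grip_width: 0.009
gripper_force: 66.9
tray in clamp mm [ 67.4 -13.4 151.4] rot deg xyz [-0.63  0.57  0.19]
need world shift rows(/60mm) [-1.55  0.31 -2.52]  turn rows(/10deg) [ 0.08 -0.01 -0.02]
lowest corner z mm 150.49308217734742
[ 0.4833 -0.0991  0.1364] [-0.23  0.43  0.58  1.92 -0.44  1.12  1.16] [-0.   0.3 -3.5] 8.85
```

```bash
python3 -m jog '[{"rx":0,"ry":0,"rz":0,"x":-0.3,"y":0.46,"z":0,"jaw":-1},{"rx":0,"ry":0,"rz":0,"x":-0.3,"y":0.46,"z":0,"jaw":-1},{"rx":0,"ry":0,"rz":0,"x":-0.45,"y":-0.3,"z":0,"jaw":-1},{"rx":0,"ry":0,"rz":0,"x":-0.5,"y":-0.31,"z":0,"jaw":-1},{"rx":0,"ry":0,"rz":0,"x":0,"y":0,"z":-0.5,"jaw":-1},{"rx":0,"ry":0,"rz":0,"x":0,"y":0,"z":-0.3,"jaw":-1},{"rx":0,"ry":0,"rz":0,"x":0,"y":0,"z":0,"jaw":-1},{"rx":0,"ry":0,"rz":0,"x":0,"y":0,"z":0,"jaw":-1}]' 60
python3 track.py
```

```text
clock: 9.85
tcp_pos: [0.3909, -0.0796, 0.0892]
orientation: [-1.37, -2.554, -0.189]
contact_force: [-0.3, -0.0, -3.4]
grip_width: 0.0089
gripper_force: 66.8
tray in clamp mm [  1.   53.7 104.3] rot deg xyz [-0.6   0.5   0.31]
need world shift rows(/60mm) [-0.01 -0.02 -1.74]  turn rows(/10deg) [ 0.08 -0.01 -0.03]
lowest corner z mm 103.4189335774789
[ 0.3909 -0.0796  0.0892] [-0.26  0.35  0.57  2.17 -0.45  0.94  1.21] [-0.3 -0.  -3.4] 9.85
```

```bash
python3 -m jog '[{"rx":0.08,"ry":0,"rz":0,"x":0,"y":0,"z":-0.4,"jaw":-1},{"rx":0,"ry":0,"rz":0,"x":0,"y":0,"z":-0.4,"jaw":-1},{"rx":0,"ry":0,"rz":0,"x":0,"y":0,"z":0,"jaw":-1}]' 60
python3 -m jog '[{"rx":0,"ry":0,"rz":0,"x":0,"y":0,"z":-0.3,"jaw":-1},{"rx":0,"ry":0,"rz":0,"x":0,"y":0,"z":-0.3,"jaw":-1},{"rx":0,"ry":0,"rz":0,"x":0,"y":0,"z":0,"jaw":-1}]' 60
python3 track.py
```

```text
clock: 10.22
tcp_pos: [0.3899, -0.0796, 0.0405]
orientation: [-1.365, -2.545, -0.205]
contact_force: [0.1, -0.4, -3.8]
grip_width: 0.0088
gripper_force: 66.7
clock: 10.6
tcp_pos: [0.3893, -0.0795, 0.0037]
orientation: [-1.365, -2.544, -0.205]
contact_force: [-0.2, 0.9, -3.0]
grip_width: 0.009
gripper_force: 66.7
tray in clamp mm [-0.4 54.5 18.6] rot deg xyz [0.2  0.18 0.27]
need world shift rows(/60mm) [ 0.02 -0.02 -0.31]  turn rows(/10deg) [-0.01 -0.03 -0.03]
lowest corner z mm 18.24384307069159
[ 0.3893 -0.0795  0.0037] [-0.16  0.52  0.48  2.2  -0.61  0.79  1.38] [-0.2  0.9 -3. ] 10.6
```

```bash
python3 -m jog '[{"rx":0,"ry":0,"rz":0,"x":0,"y":0,"z":-0.06,"jaw":-1},{"rx":0,"ry":0,"rz":0,"x":0,"y":0,"z":0,"jaw":-1}]' 60
python3 -m jog '[{"rx":0,"ry":0,"rz":0,"x":0,"y":0,"z":-0.03,"jaw":-1},{"rx":0,"ry":0,"rz":0,"x":0,"y":0,"z":0,"jaw":-1}]' 60
python3 -m jog '[{"rx":0,"ry":0,"rz":0,"x":0,"y":0,"z":-0.03,"jaw":-1},{"rx":0,"ry":0,"rz":0,"x":0,"y":0,"z":0,"jaw":-1}]' 60
```

```text
clock: 10.85
tcp_pos: [0.3904, -0.0798, 0.0013]
orientation: [-1.366, -2.547, -0.207]
contact_force: [1.3, -0.5, -3.0]
grip_width: 0.009
gripper_force: 66.8
clock: 11.1
tcp_pos: [0.3904, -0.0797, -0.0005]
orientation: [-1.366, -2.547, -0.207]
contact_force: [0.2, 0.5, -3.9]
grip_width: 0.0088
gripper_force: 66.8
clock: 11.35
tcp_pos: [0.3902, -0.0797, -0.0025]
orientation: [-1.366, -2.547, -0.206]
contact_force: [-0.6, -0.5, -2.3]
grip_width: 0.0092
gripper_force: 66.8
```

```bash
python3 -m jog '[{"rx":0,"ry":0,"rz":0,"x":0,"y":0,"z":-0.03,"jaw":-1},{"rx":0,"ry":0,"rz":0,"x":0,"y":0,"z":0,"jaw":-1}]' 60
python3 -m jog '[{"rx":0,"ry":0,"rz":0,"x":0,"y":0,"z":-0.02,"jaw":-1},{"rx":0,"ry":0,"rz":0,"x":0,"y":0,"z":0,"jaw":-1}]' 60;python3 track.py
```

```text
clock: 11.6
tcp_pos: [0.3905, -0.0795, -0.0035]
orientation: [-1.366, -2.546, -0.208]
contact_force: [-3.0, 1.1, 9.3]
grip_width: 0.0089
gripper_force: 68.8
clock: 11.85
tcp_pos: [0.3905, -0.0792, -0.0037]
orientation: [-1.365, -2.546, -0.21]
contact_force: [-3.3, 0.9, 24.4]
grip_width: 0.0082
gripper_force: 70.9
tray in clamp mm [ 0.7 54.  11.1] rot deg xyz [ 0.23 -0.03  0.26]
need world shift rows(/60mm) [-0.   -0.02 -0.18]  turn rows(/10deg) [-0.02 -0.01 -0.03]
lowest corner z mm 10.827216561595092
[ 0.3905 -0.0792 -0.0037] [-0.15  0.54  0.46  2.2  -0.63  0.77  1.4 ] [-3.3  0.9 24.4] 11.85
```

The tray is down on the bed, with the tracked z at 11.1 mm against 12 mm expected. I release it, rise straight up and bring the tool upright.

```bash
python3 -m jog '[{"rx":0,"ry":0,"rz":0,"x":0,"y":0,"z":0.02,"jaw":-0.4},{"rx":0,"ry":0,"rz":0,"x":0,"y":0,"z":0.01,"jaw":-0.4},{"rx":0,"ry":0,"rz":0,"x":0,"y":0,"z":0,"jaw":-0.4}]'
python3 -m jog '[{"rx":0,"ry":0,"rz":0,"x":0,"y":0,"z":0.3,"jaw":-0.4},{"rx":0,"ry":0,"rz":0,"x":0,"y":0,"z":0.5,"jaw":-0.4},{"rx":0,"ry":0,"rz":0,"x":0,"y":0,"z":0.5,"jaw":-0.4},{"rx":0,"ry":0,"rz":0,"x":0,"y":0,"z":0.6,"jaw":-0.4},{"rx":0,"ry":0,"rz":0,"x":0,"y":0,"z":0.2,"jaw":-1},{"rx":-0.7,"ry":-0.42,"rz":0,"x":0.2,"y":-0.3,"z":0,"jaw":-1},{"rx":-0.68,"ry":-0.43,"rz":0,"x":0.4,"y":-0.5,"z":0,"jaw":-1},{"rx":0,"ry":0,"rz":0,"x":0.2,"y":-0.5,"z":0,"jaw":-1}]'
python3 -m jog '[{"rx":0,"ry":0,"rz":0,"x":0,"y":0,"z":0,"jaw":-1}]'
python3 - <<'E'
from bench import *
import cv2,numpy as np
o=get_obs();c,s=np.cos(.583),np.sin(.583);d=o["tcp_pos"][:2]-[.428,-.1388]
print("clamp xy",(c*d[0]+s*d[1]).round(4),(-s*d[0]+c*d[1]).round(4),o["joints"].round(2))
for n in("side","top"):cv2.imwrite(f"pics/{n}5.png",grab_frame(n)[:,:,::-1])
E
```

```text
clock: 12.22
tcp_pos: [0.3903, -0.0797, -0.0036]
orientation: [-1.366, -2.547, -0.207]
contact_force: [0.1, 0.1, -1.1]
grip_width: 0.0259
gripper_force: 0.0
clock: 13.22
tcp_pos: [0.4385, -0.1552, 0.1226]
orientation: [1.476, 2.773, 0.001]
contact_force: [1.6, 0.6, 0.1]
grip_width: 0.0004
gripper_force: 0.0
clock: 13.35
tcp_pos: [0.4386, -0.1591, 0.1227]
orientation: [1.487, 2.766, -0.001]
contact_force: [-0.7, -0.1, 0.8]
grip_width: 0.0004
gripper_force: 0.0
clamp xy -0.0024 -0.0228 [-0.36  0.27  0.67  2.15 -0.23  0.8   1.04]
```

```bash
cat > chk.py <<'E'
import sys,json,re
from bench import grab_frame,camera_params
import cv2,numpy as np
p=camera_params("wrist");cv2.imwrite("pics/w5.png",grab_frame("wrist")[:,:,::-1])
json.dump({k:(v.tolist() if hasattr(v,'tolist') else v) for k,v in p.items()},open("w4b.json","w"))
s=open("wf.py").read().split("from scipy.optimize import diff")[0].replace("w4.png","w5.png").replace('open("f4.py").read()','open("f4.py").read().replace("w4.json","w4b.json")')
exec(s)
E=E+[((-38,-50,40),(38,-50,40))] if 0 else E
from scipy.optimize import differential_evolution
def sc(v):
    Rz=Ro.from_rotvec([0,0,.583]);P0=np.array([.428,-.1388,0])+Rz.apply([v[0],v[1],.012]);d=Ro.from_rotvec([0,0,-.586]).apply(P0-[.4836,-.0989,0])
    return score([d[0],d[1],P0[2],v[3],0,.583+v[2]])
r_=differential_evolution(sc,[(-.015,.015),(.03,.075),(-.06,.06),(-.05,.05)],seed=2,maxiter=25,popsize=10)
print("tray in clamp x,y,yaw,pitch",r_.x.round(4),r_.fun)
E
python3 chk.py
python3 -m jog '[{"rx":0,"ry":0,"rz":0,"x":0.03,"y":0.02,"z":-0.5,"jaw":-1},{"rx":0,"ry":0,"rz":0,"x":0,"y":0,"z":0,"jaw":-1}]'
```

```text
tray in clamp x,y,yaw,pitch [ 0.0008  0.0652 -0.0008  0.0344] -420.1259460449219
clock: 13.75
tcp_pos: [0.438, -0.1555, 0.091]
orientation: [-1.482, -2.765, 0.003]
contact_force: [-0.1, 0.1, 0.3]
grip_width: -0.0005
gripper_force: 0.0
```

```bash
cat > chk2.py <<'E'
import sys,json
from bench import grab_frame,camera_params
import cv2,numpy as np
from scipy.optimize import differential_evolution
from scipy.spatial.transform import Rotation as Ro
TAG=sys.argv[1];CAM=sys.argv[2].split(",")
img={};pr={}
for n in CAM:
    pr[n]=camera_params(n);a=grab_frame(n)[:,:,::-1];cv2.imwrite(f"pics/{n}{TAG}.png",a);img[n]=cv2.GaussianBlur(a,(0,0),.8).astype(np.float32)
def prj(n,X):
    p=pr[n];c=X@p["R"].T+p["t"]
    if n!="wrist":return np.c_[p["fx"]*c[:,0]/c[:,2]+p["cx"],p["fy"]*c[:,1]/c[:,2]+p["cy"]]
    r=np.hypot(c[:,0],c[:,1]);th=np.arctan2(r,c[:,2]);return np.array([p["cx"],p["cy"]])+p["fx"]*(th/r)[:,None]*c[:,:2]
E={"wrist":[((-38,50,40),(38,50,40)),((-38,50,40),(-38,0,40)),((38,50,40),(38,0,40)),((-31,42,40),(31,42,40)),((-31,42,40),(-31,5,40)),((31,42,40),(31,5,40)),((-5,42,47),(-5,10,47)),((5,42,47),(5,10,47)),((-5,42,47),(5,42,47))]}
E["side"]=[((-38,50,40),(-38,-38,40)),((-38,50,0),(-38,-38,0)),((-38,-38,40),(-38,-38,5)),((-38,50,40),(-38,50,0)),((38,50,40),(-38,50,40))]
E["top"]=E["wrist"]
def samp(n,uv):return cv2.remap(img[n],uv[:,:1].astype(np.float32),uv[:,1:].astype(np.float32),cv2.INTER_LINEAR)[:,0]
def sc(v,n):
    Rz=Ro.from_rotvec([0,0,.583]);P0=np.array([.428,-.1388,0])+Rz.apply([v[0],v[1],.012]);M=Rz*Ro.from_rotvec([0,0,v[2]])*Ro.from_rotvec([v[3],0,0]);s=0
    for a,b in E[n]:
        a,b=np.array(a)/1000,np.array(b)/1000;uv=prj(n,P0+M.apply(a+np.linspace(.05,.95,24)[:,None]*(b-a)));d=uv[-1]-uv[0];m=np.array([-d[1],d[0]])/np.hypot(*d)
        s+=np.abs(samp(n,uv+1.2*m)-samp(n,uv-1.2*m)).sum(1).clip(0,60).mean()
    return -s/len(E[n])
for n in CAM:
    for pb in(.001,.08):
        r=differential_evolution(sc,[(-.015,.015),(.03,.085),(-.05,.05),(-pb,pb)],args=(n,),seed=2,maxiter=60,popsize=12);print(n,r.x.round(4),round(r.fun,1))
    print([(y,round(min(sc([x/1e3,y/1e3,0,0],n) for x in(-2,-1,0,1,2)),1)) for y in range(44,76,2)])
E
python3 chk2.py 6 wrist,side,top
```

```text
wrist [ 0.001   0.0537 -0.0052 -0.0001] -49.0
wrist [ 0.0011  0.0536 -0.0027 -0.0014] -49.0
[(44, np.float32(-31.4)), (46, np.float32(-36.8)), (48, np.float32(-34.9)), (50, np.float32(-37.1)), (52, np.float32(-33.8)), (54, np.float32(-47.7)), (56, np.float32(-39.5)), (58, np.float32(-32.7)), (60, np.float32(-39.0)), (62, np.float32(-42.9)), (64, np.float32(-43.0)), (66, np.float32(-33.9)), (68, np.float32(-27.3)), (70, np.float32(-32.0)), (72, np.float32(-40.4)), (74, np.float32(-33.2))]
side [ 0.0035  0.0763 -0.0309 -0.0008] -42.0
side [ 0.0032  0.0757 -0.04   -0.0069] -42.0
[(44, np.float32(-28.2)), (46, np.float32(-28.7)), (48, np.float32(-29.9)), (50, np.float32(-31.0)), (52, np.float32(-31.1)), (54, np.float32(-31.9)), (56, np.float32(-31.6)), (58, np.float32(-29.3)), (60, np.float32(-26.4)), (62, np.float32(-23.7)), (64, np.float32(-23.5)), (66, np.float32(-27.6)), (68, np.float32(-31.1)), (70, np.float32(-29.6)), (72, np.float32(-33.2)), (74, np.float32(-40.0))]
top [-0.0057  0.0549 -0.0035 -0.0009] -50.5
top [-0.0053  0.05   -0.0046 -0.0778] -50.9
[(44, np.float32(-31.7)), (46, np.float32(-31.5)), (48, np.float32(-34.7)), (50, np.float32(-36.7)), (52, np.float32(-36.7)), (54, np.float32(-36.2)), (56, np.float32(-36.9)), (58, np.float32(-36.9)), (60, np.float32(-40.4)), (62, np.float32(-39.0)), (64, np.float32(-29.8)), (66, np.float32(-37.3)), (68, np.float32(-39.5)), (70, np.float32(-38.2)), (72, np.float32(-34.3)), (74, np.float32(-40.7))]
```

The tray is at clamp x 1 mm, y 53.7 mm, flat and straight, well inside the allowed range. First pull, starting with the approach and contact:

```bash
cat > st.py <<'E'
import numpy as np
from bench import get_obs
o=get_obs();c,s=np.cos(.583),np.sin(.583);d=o["tcp_pos"][:2]-[.428,-.1388];f=o["contact_force"]
print("clamp x %.1f y %.1f mm  F along pull %.1f N Fx %.1f Fz %.1f"%(1e3*(c*d[0]+s*d[1]),1e3*(-s*d[0]+c*d[1]),-s*f[0]+c*f[1],c*f[0]+s*f[1],f[2]))
E
python3 -m jog '[{"rx":0,"ry":0,"rz":0,"x":0.13,"y":-0.18,"z":0,"jaw":-1},{"rx":0,"ry":0,"rz":0,"x":0.05,"y":-0.08,"z":0,"jaw":-1},{"rx":0,"ry":0,"rz":0,"x":0,"y":0,"z":0,"jaw":-1}]' 60 >/dev/null; python3 st.py
python3 -m jog '[{"rx":0,"ry":0,"rz":0,"x":0.06,"y":-0.09,"z":0,"jaw":-1},{"rx":0,"ry":0,"rz":0,"x":0.05,"y":-0.08,"z":0,"jaw":-1},{"rx":0,"ry":0,"rz":0,"x":0,"y":0,"z":0,"jaw":-1}]' >/dev/null; python3 st.py
```

```text
clamp x 1.0 y -40.6 mm  F along pull 5.1 N Fx 0.7 Fz 3.0
clamp x 0.7 y -52.8 mm  F along pull 3.2 N Fx 0.6 Fz 2.8
```

```bash
python3 -m jog '[{"rx":0,"ry":0,"rz":0,"x":0.05,"y":-0.07,"z":0,"jaw":-1},{"rx":0,"ry":0,"rz":0,"x":0,"y":0,"z":0,"jaw":-1}]' >/dev/null; python3 st.py
python3 -m jog '[{"rx":0,"ry":0,"rz":0,"x":0.02,"y":-0.03,"z":0,"jaw":-1},{"rx":0,"ry":0,"rz":0,"x":0,"y":0,"z":0,"jaw":-1}]' >/dev/null; python3 st.py
python3 -m jog '[{"rx":0,"ry":0,"rz":0,"x":0.01,"y":-0.02,"z":0,"jaw":-1},{"rx":0,"ry":0,"rz":0,"x":0,"y":0,"z":0,"jaw":-1}]' >/dev/null; python3 st.py
```

```text
clamp x 0.7 y -58.0 mm  F along pull 2.6 N Fx -0.2 Fz 2.3
clamp x 0.7 y -59.9 mm  F along pull 3.9 N Fx 0.8 Fz 1.7
clamp x 0.7 y -61.2 mm  F along pull 3.4 N Fx 0.2 Fz 1.9
```

```bash
for i in 1; do python3 -m jog '[{"rx":0,"ry":0,"rz":0,"x":0.01,"y":-0.02,"z":0,"jaw":-1},{"rx":0,"ry":0,"rz":0,"x":0,"y":0,"z":0,"jaw":-1}]' >/dev/null; python3 st.py; done
python3 -m jog '[{"rx":0,"ry":0,"rz":0,"x":0.01,"y":-0.02,"z":0,"jaw":-1},{"rx":0,"ry":0,"rz":0,"x":0,"y":0,"z":0,"jaw":-1}]' >/dev/null; python3 st.py
```

```text
clamp x 0.7 y -62.5 mm  F along pull 3.6 N Fx 1.3 Fz -0.1
clamp x 0.6 y -63.0 mm  F along pull 7.5 N Fx 1.6 Fz 2.4
```

```bash
python3 -m jog '[{"rx":0,"ry":0,"rz":0,"x":-0.15,"y":0.23,"z":0,"jaw":-1},{"rx":0,"ry":0,"rz":0,"x":-0.15,"y":0.23,"z":0,"jaw":-1},{"rx":0,"ry":0,"rz":0,"x":0,"y":0,"z":0,"jaw":-1},{"rx":0,"ry":0,"rz":0,"x":0,"y":0,"z":0,"jaw":-1}]' >/dev/null; python3 st.py
python3 -m jog '[{"rx":0,"ry":0,"rz":0,"x":0.07,"y":-0.11,"z":0,"jaw":-1},{"rx":0,"ry":0,"rz":0,"x":0.07,"y":-0.11,"z":0,"jaw":-1},{"rx":0,"ry":0,"rz":0,"x":0.07,"y":-0.11,"z":0,"jaw":-1},{"rx":0,"ry":0,"rz":0,"x":0.07,"y":-0.11,"z":0,"jaw":-1},{"rx":0,"ry":0,"rz":0,"x":0.01,"y":-0.01,"z":0,"jaw":-1},{"rx":0,"ry":0,"rz":0,"x":0,"y":0,"z":0,"jaw":-1}]' >/dev/null; python3 st.py
python3 -c "from bench import get_obs;print(get_obs()['clock'])"
```

```text
clamp x 0.9 y -31.7 mm  F along pull 0.4 N Fx -0.1 Fz 0.7
clamp x 0.2 y -62.9 mm  F along pull 5.7 N Fx -0.0 Fz 2.9
17.15
```

```bash
python3 -m jog '[{"rx":0,"ry":0,"rz":0,"x":-0.15,"y":0.23,"z":0,"jaw":-1},{"rx":0,"ry":0,"rz":0,"x":-0.15,"y":0.23,"z":0,"jaw":-1},{"rx":0,"ry":0,"rz":0,"x":0,"y":0,"z":0,"jaw":-1},{"rx":0,"ry":0,"rz":0,"x":0,"y":0,"z":0,"jaw":-1}]' >/dev/null; python3 st.py; sed -i 's/(.001,.08)/(.004,)/' chk2.py; python3 chk2.py 7 wrist | head -1
```

```text
clamp x 0.8 y -30.7 mm  F along pull -0.8 N Fx -0.4 Fz 0.7
wrist [ 0.0003  0.0655  0.0074 -0.0009] -48.9
```

```bash
cat >> chk2.py <<'E'
for y0 in np.arange(.05,.068,.002):
    r=differential_evolution(sc,[(-.003,.003),(y0,y0+.002),(-.02,.02),(-.004,.004)],args=(CAM[0],),seed=2,maxiter=15,popsize=10);print(r.x.round(4),round(r.fun,1))
E
python3 chk2.py 8 wrist | tail -9
```

```text
[0.0008 0.0518 0.0024 0.0035] -44.2
[0.0007 0.0521 0.0014 0.0035] -44.1
[0.0009 0.0545 0.0092 0.0008] -34.5
[ 0.0007  0.058   0.0079 -0.0037] -48.3
[0.0006 0.0588 0.0034 0.0037] -49.4
[0.0009 0.06   0.0139 0.0019] -42.5
[ 0.0008  0.064   0.0189 -0.0039] -42.7
[0.0007 0.0654 0.0097 0.0036] -48.9
[0.0009 0.066  0.0154 0.0037] -45.1
```

The best match is y ≈ 58 mm; the value at 65 mm is an alias of the 8 mm wall. That agrees with the jaw standing in the 13.8 mm notch. Pull 3:

```bash
python3 -m jog '[{"rx":0,"ry":0,"rz":0,"x":0.07,"y":-0.11,"z":0,"jaw":-1},{"rx":0,"ry":0,"rz":0,"x":0.07,"y":-0.11,"z":0,"jaw":-1},{"rx":0,"ry":0,"rz":0,"x":0.07,"y":-0.11,"z":0,"jaw":-1},{"rx":0,"ry":0,"rz":0,"x":0.06,"y":-0.09,"z":0,"jaw":-1},{"rx":0,"ry":0,"rz":0,"x":0,"y":0,"z":0,"jaw":-1}]' >/dev/null; python3 st.py
python3 -m jog '[{"rx":0,"ry":0,"rz":0,"x":0.02,"y":-0.03,"z":0,"jaw":-1},{"rx":0,"ry":0,"rz":0,"x":0,"y":0,"z":0,"jaw":-1}]' >/dev/null; python3 st.py
```

```text
clamp x 0.0 y -60.1 mm  F along pull 3.9 N Fx 1.9 Fz 3.5
clamp x 0.0 y -61.5 mm  F along pull 5.9 N Fx 0.2 Fz 3.8
```

```bash
python3 -m jog '[{"rx":0,"ry":0,"rz":0,"x":-0.15,"y":0.23,"z":0,"jaw":-1},{"rx":0,"ry":0,"rz":0,"x":-0.15,"y":0.23,"z":0,"jaw":-1},{"rx":0,"ry":0,"rz":0,"x":0,"y":0,"z":0,"jaw":-1},{"rx":0,"ry":0,"rz":0,"x":0,"y":0,"z":0,"jaw":-1}]' >/dev/null; python3 st.py
python3 -m jog '[{"rx":0,"ry":0,"rz":0,"x":0.07,"y":-0.11,"z":0,"jaw":-1},{"rx":0,"ry":0,"rz":0,"x":0.07,"y":-0.11,"z":0,"jaw":-1},{"rx":0,"ry":0,"rz":0,"x":0,"y":0,"z":0,"jaw":-1}]' >/dev/null; python3 st.py
python3 -m jog '[{"rx":0,"ry":0,"rz":0,"x":0.05,"y":-0.07,"z":0,"jaw":-1},{"rx":0,"ry":0,"rz":0,"x":0,"y":0,"z":0,"jaw":-1}]' >/dev/null; python3 st.py
```

```text
clamp x 0.6 y -29.8 mm  F along pull -0.3 N Fx -0.3 Fz 0.1
clamp x 0.0 y -44.7 mm  F along pull 5.2 N Fx 1.4 Fz 6.0
clamp x 0.0 y -49.5 mm  F along pull 6.8 N Fx 0.7 Fz 4.7
```

Forces match the front sliding onto its dowels. I carry pull 4 on to full travel.

```bash
python3 -m jog '[{"rx":0,"ry":0,"rz":0,"x":0.05,"y":-0.07,"z":0,"jaw":-1},{"rx":0,"ry":0,"rz":0,"x":0.02,"y":-0.03,"z":0,"jaw":-1},{"rx":0,"ry":0,"rz":0,"x":0,"y":0,"z":0,"jaw":-1}]' >/dev/null; python3 st.py
python3 -m jog '[{"rx":0,"ry":0,"rz":0,"x":0.03,"y":-0.04,"z":0,"jaw":-1},{"rx":0,"ry":0,"rz":0,"x":0,"y":0,"z":0,"jaw":-1}]' >/dev/null; python3 st.py
python3 -m jog '[{"rx":0,"ry":0,"rz":0,"x":0.02,"y":-0.03,"z":0,"jaw":-1},{"rx":0,"ry":0,"rz":0,"x":0,"y":0,"z":0,"jaw":-1}]' >/dev/null; python3 st.py
```

```text
clamp x 0.1 y -56.9 mm  F along pull 6.1 N Fx -0.7 Fz 5.6
clamp x 0.1 y -59.8 mm  F along pull 5.7 N Fx -0.7 Fz 4.5
clamp x 0.2 y -61.7 mm  F along pull 6.0 N Fx -0.9 Fz 4.0
```

```bash
python3 -m jog '[{"rx":0,"ry":0,"rz":0,"x":-0.15,"y":0.23,"z":0,"jaw":-1},{"rx":0,"ry":0,"rz":0,"x":-0.15,"y":0.23,"z":0,"jaw":-1},{"rx":0,"ry":0,"rz":0,"x":0,"y":0,"z":0,"jaw":-1},{"rx":0,"ry":0,"rz":0,"x":0,"y":0,"z":0,"jaw":-1}]' >/dev/null; python3 st.py
python3 -m jog '[{"rx":0,"ry":0,"rz":0,"x":0.07,"y":-0.1,"z":0,"jaw":-1},{"rx":0,"ry":0,"rz":0,"x":0.04,"y":-0.06,"z":0,"jaw":-1},{"rx":0,"ry":0,"rz":0,"x":0,"y":0,"z":0,"jaw":-1}]' >/dev/null; python3 st.py
python3 -m jog '[{"rx":0,"ry":0,"rz":0,"x":0.01,"y":-0.02,"z":0,"jaw":-1},{"rx":0,"ry":0,"rz":0,"x":0,"y":0,"z":0,"jaw":-1}]' >/dev/null; python3 st.py
python3 -m jog '[{"rx":0,"ry":0,"rz":0,"x":0.01,"y":-0.02,"z":0,"jaw":-1},{"rx":0,"ry":0,"rz":0,"x":0,"y":0,"z":0,"jaw":-1}]' >/dev/null; python3 st.py
```

```text
clamp x 1.2 y -30.2 mm  F along pull 0.2 N Fx -0.5 Fz -0.2
clamp x 1.0 y -40.9 mm  F along pull 4.9 N Fx 1.2 Fz 3.3
clamp x 0.9 y -41.6 mm  F along pull 6.5 N Fx 0.2 Fz 4.7
clamp x 0.9 y -42.7 mm  F along pull 6.5 N Fx 1.0 Fz 5.8
```

```bash
python3 -m jog '[{"rx":0,"ry":0,"rz":0,"x":0.01,"y":-0.02,"z":0,"jaw":-1},{"rx":0,"ry":0,"rz":0,"x":0,"y":0,"z":0,"jaw":-1}]' >/dev/null; python3 st.py
python3 -m jog '[{"rx":0,"ry":0,"rz":0,"x":0.01,"y":-0.01,"z":0,"jaw":-1},{"rx":0,"ry":0,"rz":0,"x":0,"y":0,"z":0,"jaw":-1}]' >/dev/null; python3 st.py
python3 -m jog '[{"rx":0,"ry":0,"rz":0,"x":0.01,"y":-0.01,"z":0,"jaw":-1},{"rx":0,"ry":0,"rz":0,"x":0,"y":0,"z":0,"jaw":-1}]' >/dev/null; python3 st.py
```

```text
clamp x 0.7 y -44.0 mm  F along pull 7.3 N Fx 1.7 Fz 4.9
clamp x 0.7 y -44.7 mm  F along pull 7.6 N Fx 1.2 Fz 5.1
clamp x 0.7 y -45.6 mm  F along pull 8.2 N Fx -0.2 Fz 5.7
```

```bash
python3 -m jog '[{"rx":0,"ry":0,"rz":0,"x":0.01,"y":-0.01,"z":0,"jaw":-1},{"rx":0,"ry":0,"rz":0,"x":0,"y":0,"z":0,"jaw":-1}]' >/dev/null; python3 st.py
python3 -c "from bench import get_obs;print(get_obs()['clock'])"
```

```text
clamp x 0.8 y -46.4 mm  F along pull 7.9 N Fx 0.6 Fz 5.0
23.0
```

```bash
python3 -m jog '[{"rx":0,"ry":0,"rz":0,"x":0.01,"y":-0.01,"z":0,"jaw":-1},{"rx":0,"ry":0,"rz":0,"x":0,"y":0,"z":0,"jaw":-1}]' >/dev/null; python3 st.py
```

```text
clamp x 0.8 y -47.2 mm  F along pull 7.5 N Fx -0.1 Fz 5.5
```

```bash
python3 -m jog '[{"rx":0,"ry":0,"rz":0,"x":0.01,"y":-0.01,"z":0,"jaw":-1},{"rx":0,"ry":0,"rz":0,"x":0,"y":0,"z":0,"jaw":-1}]' >/dev/null; python3 st.py
```

```text
clamp x 0.9 y -48.1 mm  F along pull 7.0 N Fx 0.1 Fz 6.6
```

```bash
python3 -m jog '[{"rx":0,"ry":0,"rz":0,"x":0.01,"y":-0.01,"z":0,"jaw":-1},{"rx":0,"ry":0,"rz":0,"x":0,"y":0,"z":0,"jaw":-1}]' >/dev/null; python3 st.py
```

```text
clamp x 0.9 y -48.7 mm  F along pull 7.5 N Fx -1.4 Fz 6.5
```

```bash
cat >> st.py <<'E'
import sys;sys.exit(0 if max(abs(-s*f[0]+c*f[1]),np.linalg.norm(f)-2)<9.5 else 1)
E
python3 -m jog '[{"rx":0,"ry":0,"rz":0,"x":0.01,"y":-0.01,"z":0,"jaw":-1},{"rx":0,"ry":0,"rz":0,"x":0,"y":0,"z":0,"jaw":-1}]' >/dev/null; python3 st.py && python3 -m jog '[{"rx":0,"ry":0,"rz":0,"x":0.01,"y":-0.01,"z":0,"jaw":-1},{"rx":0,"ry":0,"rz":0,"x":0,"y":0,"z":0,"jaw":-1}]' >/dev/null && python3 st.py && python3 -m jog '[{"rx":0,"ry":0,"rz":0,"x":0.01,"y":-0.01,"z":0,"jaw":-1},{"rx":0,"ry":0,"rz":0,"x":0,"y":0,"z":0,"jaw":-1}]' >/dev/null && python3 st.py
```

```text
clamp x 1.0 y -49.2 mm  F along pull 8.5 N Fx -1.5 Fz 7.0
clamp x 1.0 y -49.7 mm  F along pull 9.4 N Fx -1.3 Fz 7.2
```

```bash
sed -i 's/^import sys;/print("norm %.1f"%np.linalg.norm(f));import sys;/' st.py; python3 -m jog '[{"rx":0,"ry":0,"rz":0,"x":0,"y":-0.01,"z":0,"jaw":-1},{"rx":0,"ry":0,"rz":0,"x":0,"y":0,"z":0,"jaw":-1}]' >/dev/null; python3 st.py;python3 st.py
```

```text
clamp x 1.0 y -50.0 mm  F along pull 9.9 N Fx -0.7 Fz 7.5
norm 12.5
clamp x 1.0 y -50.0 mm  F along pull 9.9 N Fx -0.7 Fz 7.5
norm 12.5
```

```bash
python3 -m jog '[{"rx":0,"ry":0,"rz":0,"x":0.01,"y":-0.01,"z":0,"jaw":-1},{"rx":0,"ry":0,"rz":0,"x":0,"y":0,"z":0,"jaw":-1}]' >/dev/null; python3 st.py
```

```text
clamp x 1.0 y -50.6 mm  F along pull 10.2 N Fx -1.2 Fz 8.2
norm 13.1
```

```bash
python3 -m jog '[{"rx":0,"ry":0,"rz":0,"x":0,"y":-0.01,"z":0,"jaw":-1},{"rx":0,"ry":0,"rz":0,"x":0,"y":0,"z":0,"jaw":-1}]' >/dev/null; python3 st.py
```

```text
clamp x 1.0 y -50.9 mm  F along pull 11.4 N Fx -0.5 Fz 9.0
norm 14.5
```

Total force is now 14.5 N, so it has gone stiff. Before releasing I check by image code that the front is home, sampling along the tray's top edge across the joint.

```bash
cat > gap.py <<'E'
import sys;sys.argv=["x","g"+sys.argv[1],"wrist"]
src=open("chk2.py").read().split("for n in CAM:\n    for pb")[0].replace('.split(",")','.split(",")+["side","top"]')
exec(src)
Rz=Ro.from_rotvec([0,0,.583])
for n in CAM:
  for x in(-33,33):
    ys=np.arange(-4,64,2.)
    P0=np.array([.428,-.1388,0])+Rz.apply(np.c_[np.full(len(ys),x),ys,np.full(len(ys),52.)]/1000)
    uv=prj(n,P0);print(n,x,uv[0].round(),uv[-1].round(),samp(n,uv).mean(1).astype(int).tolist())
E
python3 gap.py 1
```

```text
wrist -33 [261. 182.] [259.  71.] [126, 126, 126, 126, 125, 126, 126, 126, 127, 103, 117, 120, 122, 120, 116, 83, 104, 108, 105, 98, 99, 101, 99, 101, 100, 101, 102, 100, 101, 101, 101, 101, 101, 101]
wrist 33 [372. 182.] [374.  71.] [126, 126, 127, 126, 126, 126, 125, 125, 126, 114, 110, 117, 118, 116, 116, 82, 107, 109, 109, 101, 100, 100, 101, 101, 101, 102, 102, 102, 101, 102, 102, 103, 102, 103]
side -33 [321. 233.] [301. 221.] [37, 43, 56, 68, 80, 85, 91, 94, 99, 105, 111, 114, 115, 114, 110, 107, 106, 105, 104, 103, 102, 101, 101, 101, 101, 102, 102, 102, 103, 103, 104, 105, 104, 104]
side 33 [339. 221.] [320. 210.] [104, 104, 104, 104, 103, 100, 98, 96, 97, 100, 104, 109, 114, 115, 115, 116, 115, 114, 112, 109, 106, 103, 100, 100, 99, 98, 98, 98, 98, 98, 98, 99, 99, 99]
top -33 [268. 212.] [240. 231.] [132, 132, 132, 132, 132, 132, 131, 130, 128, 123, 120, 118, 119, 118, 114, 110, 108, 109, 108, 106, 105, 104, 104, 103, 103, 104, 105, 106, 107, 107, 107, 107, 108, 108]
top 33 [249. 185.] [221. 204.] [122, 121, 121, 121, 122, 121, 121, 121, 119, 119, 117, 119, 121, 121, 118, 114, 111, 111, 111, 105, 99, 94, 92, 92, 92, 92, 92, 92, 92, 92, 92, 92, 93, 93]
```

```bash
cat > gap2.py <<'E'
import sys,glob
exec(open("gap.py").read().split("Rz=")[0])
img={n:cv2.imread(f"pics/{n}{TAG}.png").astype(np.float32) for n in CAM}
Rz=Ro.from_rotvec([0,0,.583]);ys=np.arange(12,38,.5)
for x in(-34,-28,-20,20,28,34):
    uv=prj("wrist",np.array([.428,-.1388,0])+Rz.apply(np.c_[np.full(len(ys),x),ys,np.full(len(ys),52.)]/1000));print(x,samp("wrist",uv).mean(1).astype(int).tolist())
E
python3 gap2.py 2
```

```text
-34 [126, 126, 123, 115, 99, 94, 104, 113, 117, 117, 118, 119, 120, 120, 121, 122, 122, 119, 122, 122, 120, 119, 121, 122, 117, 114, 105, 81, 68, 88, 102, 104, 102, 100, 100, 101, 103, 99, 102, 102, 102, 103, 100, 98, 98, 99, 101, 102, 101, 98, 98, 100]
-28 [129, 134, 133, 120, 103, 92, 102, 116, 118, 120, 120, 118, 122, 120, 121, 121, 120, 120, 121, 122, 122, 120, 119, 120, 117, 110, 103, 84, 82, 92, 102, 104, 107, 108, 106, 107, 109, 110, 112, 113, 110, 107, 94, 70, 53, 54, 56, 55, 55, 55, 53, 53]
-20 [22, 13, 10, 13, 42, 80, 102, 112, 117, 117, 119, 119, 119, 122, 121, 118, 120, 122, 122, 121, 122, 120, 118, 118, 116, 112, 105, 87, 75, 89, 103, 108, 108, 109, 108, 110, 110, 110, 111, 113, 111, 106, 92, 76, 65, 61, 60, 61, 61, 62, 63, 63]
20 [59, 82, 110, 129, 123, 94, 94, 105, 113, 116, 117, 119, 117, 119, 119, 119, 119, 119, 119, 117, 119, 119, 117, 116, 116, 113, 110, 96, 78, 86, 103, 107, 106, 109, 109, 108, 109, 111, 111, 108, 109, 106, 101, 91, 76, 62, 60, 60, 61, 62, 62, 58]
28 [126, 126, 126, 126, 127, 86, 93, 105, 113, 117, 116, 120, 118, 118, 117, 117, 116, 116, 117, 117, 118, 118, 117, 118, 116, 112, 109, 95, 80, 84, 100, 105, 109, 109, 109, 111, 109, 112, 109, 108, 109, 107, 101, 95, 75, 65, 63, 63, 61, 61, 61, 59]
34 [125, 125, 129, 127, 119, 94, 90, 104, 112, 115, 117, 117, 117, 117, 119, 119, 119, 118, 116, 116, 118, 118, 117, 117, 115, 113, 110, 102, 63, 87, 99, 105, 107, 106, 106, 107, 106, 107, 108, 108, 110, 105, 97, 97, 97, 97, 100, 103, 100, 100, 99, 99]
```

The wrist profile shows the front board from y 14.2 to 26.1 and the wall to about 33.9. That is 12 + 8 mm with only a hairline seam, so the front is home. I let the trigger go and move over the release button.

```bash
python3 -m jog '[{"rx":0,"ry":0,"rz":0,"x":-0.1,"y":0.15,"z":0,"jaw":-1},{"rx":0,"ry":0,"rz":0,"x":-0.1,"y":0.15,"z":0,"jaw":-1},{"rx":0,"ry":0,"rz":0,"x":0,"y":0,"z":0.6,"jaw":-1},{"rx":0,"ry":0,"rz":0,"x":0,"y":0,"z":0.8,"jaw":-1},{"rx":0,"ry":0,"rz":0,"x":0.35,"y":-0.53,"z":0,"jaw":-1},{"rx":0,"ry":0,"rz":0,"x":0.33,"y":-0.53,"z":0,"jaw":-1},{"rx":0,"ry":0,"rz":0,"x":0,"y":0,"z":0,"jaw":-1}]' >/dev/null; python3 st.py; python3 -c "from bench import get_obs;o=get_obs();print(o['tcp_pos'],o['clock'])"
```

```text
clamp x -0.4 y -111.0 mm  F along pull 1.0 N Fx -1.1 Fz 0.6
norm 1.6
[ 0.48878103 -0.23169474  0.17707789] 26.175
```

```bash
python3 -m jog '[{"rx":0,"ry":0,"rz":0,"x":-0.05,"y":0.07,"z":-0.3,"jaw":-1},{"rx":0,"ry":0,"rz":0,"x":0,"y":0,"z":-0.25,"jaw":-1},{"rx":0,"ry":0,"rz":0,"x":0,"y":0,"z":0,"jaw":-1}]' >/dev/null; python3 st.py
python3 -m jog '[{"rx":0,"ry":0,"rz":0,"x":0,"y":0,"z":-0.06,"jaw":-1},{"rx":0,"ry":0,"rz":0,"x":0,"y":0,"z":0,"jaw":-1}]'; python3 st.py
```

```text
clamp x -0.4 y -101.5 mm  F along pull 0.1 N Fx 0.9 Fz 0.0
norm 0.9
clock: 26.8
tcp_pos: [0.4848, -0.2246, 0.1401]
orientation: [1.485, 2.768, -0.0]
contact_force: [-0.2, -0.4, -0.4]
grip_width: -0.0002
gripper_force: 0.0
clamp x 0.2 y -102.9 mm  F along pull -0.2 N Fx -0.4 Fz -0.4
norm 0.6
```

```bash
python3 -m jog '[{"rx":0,"ry":0,"rz":0,"x":0.03,"y":-0.04,"z":-0.05,"jaw":-1},{"rx":0,"ry":0,"rz":0,"x":0,"y":0,"z":0,"jaw":-1}]' >/dev/null; python3 st.py
python3 -m jog '[{"rx":0,"ry":0,"rz":0,"x":0,"y":0,"z":-0.05,"jaw":-1},{"rx":0,"ry":0,"rz":0,"x":0,"y":0,"z":0,"jaw":-1}]' >/dev/null; python3 st.py
python3 -m jog '[{"rx":0,"ry":0,"rz":0,"x":0,"y":0,"z":-0.05,"jaw":-1},{"rx":0,"ry":0,"rz":0,"x":0,"y":0,"z":0,"jaw":-1}]' | sed -n 2p; python3 st.py
```

```text
clamp x 0.5 y -105.2 mm  F along pull 3.2 N Fx 0.1 Fz 4.4
norm 5.5
clamp x 0.5 y -105.4 mm  F along pull 2.6 N Fx -0.3 Fz 5.0
norm 5.6
tcp_pos: [0.4866, -0.2265, 0.1323]
clamp x 0.6 y -105.4 mm  F along pull 8.7 N Fx -1.9 Fz 18.4
norm 20.5
```

```bash
python3 -m jog '[{"rx":0,"ry":0,"rz":0,"x":0,"y":0,"z":0.01,"jaw":-1},{"rx":0,"ry":0,"rz":0,"x":0,"y":0,"z":0,"jaw":-1},{"rx":0,"ry":0,"rz":0,"x":0,"y":0,"z":0,"jaw":-1},{"rx":0,"ry":0,"rz":0,"x":0,"y":0,"z":0,"jaw":-1},{"rx":0,"ry":0,"rz":0,"x":0,"y":0,"z":0,"jaw":-1}]' >/dev/null; python3 st.py
python3 -m jog '[{"rx":0,"ry":0,"rz":0,"x":0,"y":0,"z":0.3,"jaw":-1},{"rx":0,"ry":0,"rz":0,"x":0,"y":0,"z":0.8,"jaw":-1},{"rx":0,"ry":0,"rz":0,"x":-0.3,"y":0.45,"z":0.4,"jaw":-1},{"rx":0,"ry":0,"rz":0,"x":-0.3,"y":0.45,"z":0,"jaw":-1},{"rx":0,"ry":0,"rz":0,"x":0,"y":0.2,"z":0,"jaw":-1},{"rx":0,"ry":0,"rz":0,"x":0,"y":0,"z":0,"jaw":-1}]'; python3 st.py
cat > jawp.py <<'E'
exec(open("gap.py").read().split("Rz=")[0])
Rz=Ro.from_rotvec([0,0,.583]);ys=np.arange(-36,40,2.)
for x,z in((-16,58),(16,58),(-16,52),(-30,52),(30,52)):
    uv=prj("wrist",np.array([.428,-.1388,0])+Rz.apply(np.c_[np.full(len(ys),x),ys,np.full(len(ys),z)]/1000));print(x,z,samp("wrist",uv).mean(1).astype(int).tolist())
E
python3 jawp.py 3
```

```text
clamp x 0.6 y -105.4 mm  F along pull 5.4 N Fx -0.5 Fz 12.1
norm 13.3
clock: 28.92
tcp_pos: [0.4511, -0.1603, 0.2218]
orientation: [1.482, 2.769, 0.001]
contact_force: [0.2, -0.2, 0.0]
grip_width: 0.0003
gripper_force: 0.0
clamp x 7.4 y -30.6 mm  F along pull -0.3 N Fx 0.1 Fz 0.0
norm 0.3
-16 58 [49, 62, 57, 45, 49, 27, 19, 19, 19, 15, 13, 14, 19, 92, 121, 121, 121, 122, 122, 120, 121, 121, 120, 121, 121, 111, 102, 111, 111, 111, 110, 83, 93, 99, 101, 80, 84, 100]
16 58 [57, 58, 56, 48, 48, 32, 18, 20, 17, 16, 13, 13, 21, 88, 116, 117, 116, 115, 116, 116, 115, 115, 120, 142, 125, 111, 147, 177, 178, 179, 180, 142, 157, 170, 171, 134, 121, 176]
-16 52 [59, 61, 48, 48, 36, 21, 19, 20, 17, 13, 13, 13, 55, 117, 121, 121, 121, 122, 121, 120, 122, 120, 121, 121, 121, 102, 107, 111, 111, 111, 105, 82, 96, 100, 100, 76, 88, 101]
-30 52 [114, 101, 100, 88, 58, 55, 88, 124, 123, 124, 123, 123, 123, 123, 123, 123, 124, 122, 124, 124, 123, 123, 123, 123, 122, 103, 105, 110, 112, 111, 104, 81, 97, 100, 99, 66, 49, 50]
30 52 [111, 104, 95, 96, 60, 54, 69, 115, 115, 115, 115, 115, 115, 136, 176, 184, 189, 188, 189, 188, 188, 188, 189, 184, 135, 114, 164, 176, 179, 179, 173, 139, 163, 170, 170, 125, 78, 84]
```

The jaw is fully back (pad face at y −16, open bed in front of it), the tray's front is still shut at 14–26 mm, and the tool is clear. I hand in.

```bash
python3 -c "from bench import r;print(r.hand_in())"
```

```text
the job is handed in; nothing more can be done
None
```

Job handed in at about 29 s: the tray stands flat in the clamp with its front pressed home (no gap visible to the cameras), the jaw has sprung right back, and the tray brushed the clamp's grip once on the way over (about 35 N, tipped in the grasp, then levelled).

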